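# Mix the leak-test bottle and purge the test stand

## Robot

A 6-joint arm with a two-finger parallel gripper is mounted at the origin on the work surface. World frame = base frame: x ahead of the robot, y to its left, z up, the work surface at z = 0. Lengths are in m, angles in rad, forces in N, time in s.
With the tool pointing down it reaches from about 0.375 to 0.9 m from the base axis. Payload 3.1 kg.
Tool frame: the origin (TCP) lies midway between the tips of the shut fingers; the grasp point (between the pads) lies 19 mm behind it (manip.pinch_z is the distance from the TCP to the grasp point, in m); z points along the fingers, y is the line along which they close (so a half turn about z gives the same grasp; the last joint's range is limited). The gripper opens to 85 mm and grips with 20 to 120 N. Pads are 22 mm wide; open, the fingers measure 114 mm over their backs; the gripper's body (76 mm by 85 mm) begins 54 mm behind the grasp point. The pads swing forward as they close: fully open they stand 13 mm farther back than shut.
Start: joints at [-1.504, 0.527, 1.433, -0, 1.181, -0.178], TCP at [0.152, -0.606, 0.231] pointing down, gripper open.
Joint ranges: [-3.08, 3.08], [-0.75, 2.2], [0.22, 2.44], [-1.43, 4.57], [0, 2.65], [-2.85, 2.85]. Speed limits (rad/s): [2.79, 2.79, 3.14, 3.14, 3.14, 3.14].

## Interface

Orientations are given as a unit quaternion [x, y, z, w].
In Python, from station import manip, viewer, ticket gives the robot as it stands.
- The arm moves only by the shell command python3 -m creep 'ROWS' [FORCE]. ROWS is JSON, a list of rows, each an object with "slide": the shift along the tool's x, y, z in cm, a list of three; "angular": the turn, a rotation vector about the tool's x, y, z in rad, a list of three; "claw": the opening, from -1 (shut) to 1 (fully open). A call has 1 to 10 rows; each row shifts and turns the commanded pose from where the row before left it, along the tool's axes as they then stand; what a row does not reach is not made up. A row lasts 1/12 s, in which the tool goes at most 41.7 mm and 7.16 degrees, less where a joint would pass 70% of its speed; a pose out of reach is approached as far as the arm can. A call with a gripper value outside its range is refused whole. The fingers move at their own pace and stop on an object; FORCE is the grip in N (left out, the last holds). Time passes only in rows, so rows that do not move let the fingers close. It gives the time, the measured TCP pose, the force, the opening and the grip force at its end, in the units of the state.
- manip.sense(): the state, without advancing time (a new reading comes with each control period).
- viewer.snapshot(name): name is "scene" or "top" or "wrist"; returns the picture (480x640x3 uint8, blue, green, red); there is no depth.
- viewer.calibration(name): a dict with "fov_y" (degrees; the focal length in pixels is half the picture's height over the tangent of half this angle, whatever the lens; pixels are square), "cx", "cy" (the principal point, pixels), "T" (4x4, takes a point from camera to world coordinates); the wrist camera has in their place "tool_from_camera" (4x4, takes a point from camera to tool coordinates, whose origin is the TCP and whose axes are the flange's). Camera axes: x right, y up, looking along -z (the intrinsics and any distortion apply to the point x, -y, -z); pixel columns grow to the right and rows downward; lengths in m; the calibration is good to about 2 mm. A picture is of the moment at which its call begins: read the wrist's pose just before it. calibration takes no time and is no camera call.
- ticket.sign_off(): hands the job in; it is judged then, once.
The state is a dict: "t": time; "q": joint angles; "qd": joint speeds; "tau": joint torques, N m; "tcp_pos": TCP position; "tool_rot": TCP orientation; "force": force on the tool from outside, world axes, zero at the start; "ft_torque": the same for the moment, N m; "finger_gap": opening from 0.0 (shut) to 1.0 (fully open); "gripper_force": force on a finger pad.
Only numpy, scipy, OpenCV 4.12 (cv2) and the standard library are available. Lean on these libraries where they do the work, as an engineer would, in place of code of your own. Each camera call takes 0.05 s, during which the arm holds its last target. There are 200 camera calls.

## Task

Get the leak-test stand ready: take the tall closed bottle off the turntable, turn it over in the air until its cap points steeply down and keep it so for a good second, then set it gently upright on the stand's round rubber pad and let go. After that, push the stand's sprung lever over to its stop and let it spring all the way back. Leave the other things on the turntable where they are.

Things in the scene. Friction and masses are not known exactly. Their poses are not given: they have to be found in the camera images.
- bottle: Tall closed white plastic bottle, 56 mm in diameter and straight up to 105 mm, then a shoulder and a black cap 36 mm wide; 153 mm tall, about 0.28 kg, centre of mass 65 mm up. Starts upright near the turntable's edge (the squat glass jar is not it). Origin: centre of its underside; z towards the cap. A grip with the tool tilted about 45 degrees lets rolling and raising the tool turn it over.
- bottle_cap (a point): Centre of the top of the bottle's cap, 153 mm above its underside.
- turntable: Flat wooden turntable, fixed, 320 mm in diameter, top 12 mm above the counter. Origin: its centre, at counter height. The bottle stands about 105 mm from the centre on its -x side, three regulators (78 mm tall) on the +x side, the squat jar near the centre, gauge, nut and screw (under 35 mm tall) along the rim.
- stand: Leak-test stand: fixed grey plate 220 mm (x) by 300 mm (y), 12 mm thick. Origin: centre of its underside at counter height. On it: the round rubber pad at x = -50, y = +70 mm; the lever between two 74 mm tall cheeks at x = -60, y = -85 mm; along its far edge (x = +85 mm) a copper pipe with a dial gauge up to 116 mm high.
- pad_top (a point): Centre of the top of the round black rubber pad, 100 mm in diameter, 15 mm above the counter; axes as the stand's, z up. The bottle is to stand here.
- lever_pivot (a point): Lever's pivot, 55 mm above the counter; axes as the stand's. The lever turns about the stand's y axis.
- lever_knob (a point): Centre of the lever's black ball knob, 34 mm in diameter, at the end of a 12 mm steel rod, 130 mm from the pivot. At rest the lever leans 0.5 rad from upright towards the stand's -x; it swings over the top to +x.
- lever (a joint): Lever angle in rad: 0 at rest, 1.0 at its stop (leaning 0.5 rad towards the stand's +x). A spring brings it back when released; it takes about 3 N at the knob to start and 6 N at the stop.
- reg_a: Orange plastic gas regulator, 68 mm wide, 78 mm tall, with a brass outlet along its +x to 76 mm; bystander. Origin: centre of its underside.
- reg_b: Grey plastic gas regulator, same shape; bystander. Origin: centre of its underside.
- reg_c: Black plastic gas regulator, same shape; bystander. Origin: centre of its underside.
- gauge: Chrome pressure gauge lying face up, 54 mm in diameter, 25 mm tall, brass stem along its +x to 50 mm; bystander. Origin: centre of its underside.
- nut: Brass hexagonal union nut, 31 mm across, 20 mm tall; bystander. Origin: centre of its underside.
- screw: Small steel pressure screw standing on its 22 mm head, 32 mm tall; bystander. Origin: centre of its underside.
- jar: Squat closed glass jar, 62 mm in diameter, 60 mm tall, metal lid; bystander. Origin: centre of its underside.

How it is judged:
By the outcome, as a careful person would: the job done as asked, in the order asked, and still so for the second after the job is handed in, with the robot touching nothing.
It also fails if it takes over 72 s, if anything falls off the work surface, if the arm or the gripper's body presses on something with over 40 N, if the wrist force passes 120 N, or if a joint passes its speed limit or range.

## Working session

There is one attempt and no reset: what is moved stays moved. The work goes in short steps, Python scripts to look and compute and a shell command to move; the robot and the scene stay as the last step left them, time stands still between calls to the robot, and variables do not carry over. Pictures are saved under pics/ and viewed, at most 12 in all, crops included, and the job is handed in when it is done.

```bash
ls; mkdir -p pics; python3 - <<'E'
from station import manip, viewer, ticket
import cv2, numpy as np
s=manip.sense(); print(s, manip.pinch_z)
for n in ("scene","top","wrist"):
    c=viewer.calibration(n); print(n,{k:(np.round(v,4).tolist() if not isinstance(v,str) else v) for k,v in c.items()})
a=viewer.snapshot("scene"); b=viewer.snapshot("top"); 
cv2.imwrite("pics/scene0.png",a); cv2.imwrite("pics/top0.png",b)
E
```

```text
pics
{'t': 0.0, 'q': array([-1.50351654e+00,  5.28460269e-01,  1.43389854e+00, -4.73214094e-06,
        1.18138844e+00, -1.78481393e-01]), 'qd': array([-0.00055772, -0.00078768, -0.00097498, -0.00111469, -0.00017564,
       -0.00028062]), 'tau': array([-1.94138542e-03, -4.42357349e+01, -1.78025419e+01, -2.78303114e-04,
        8.54203856e-03,  5.17500879e-06]), 'tcp_pos': array([ 0.15204922, -0.60549   ,  0.23033843]), 'tool_rot': array([ 9.92458989e-01,  1.22572405e-01,  5.76831384e-05, -1.07575383e-03]), 'force': array([ 0.19193457,  0.11066969, -0.68575586]), 'ft_torque': array([-0.00990896, -0.03674365,  0.00441911]), 'gripper_force': 0.0, 'finger_gap': 0.9984450102571054} 0.0187
scene {'fov_y': 56.1433, 'cx': 321.4, 'cy': 240.7058, 'T': [[0.852, -0.3813, 0.3588, 0.9491], [0.5235, 0.6305, -0.573, -0.5389], [-0.0077, 0.676, 0.7368, 0.8111], [0.0, 0.0, 0.0, 1.0]]}
top {'fov_y': 45.8544, 'cx': 312.1992, 'cy': 237.2913, 'T': [[-0.0002, 0.9931, -0.1173, 0.48], [-0.9997, -0.0032, -0.0249, -0.0255], [-0.0251, 0.1172, 0.9928, 1.324], [0.0, 0.0, 0.0, 1.0]]}
wrist {'fov_y': 61.7096, 'cx': 320.8526, 'cy': 234.4259, 'tool_from_camera': [[-0.0004, 0.9655, 0.2603, 0.0658], [1.0, 0.0007, -0.001, 0.0008], [-0.0011, 0.2603, -0.9655, -0.1441], [0.0, 0.0, 0.0, 1.0]]}
```

View pics/scene0.png

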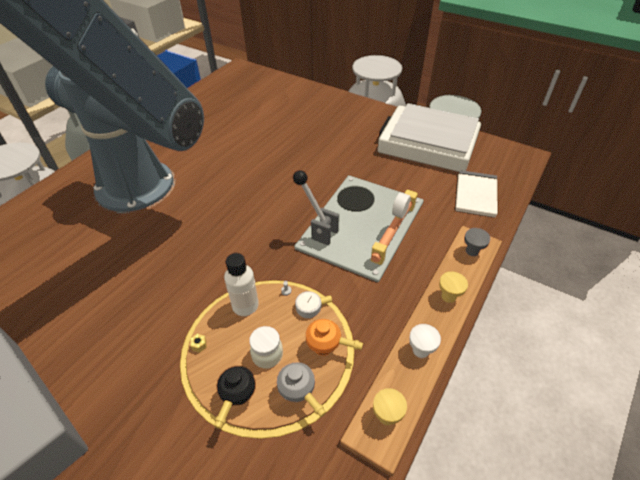

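View pics/top0.png

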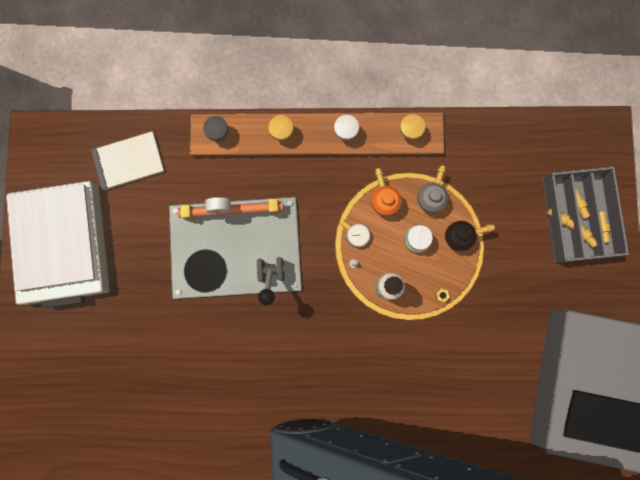

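The scene picture shows the bottle cap at (236,264), the pad at (356,199) and the knob at (300,178). In the top picture they are at (393,285), (205,270) and (266,297). Next I'll triangulate them.

```bash
cat > h.py <<'E'
from station import manip, viewer, ticket
import cv2, numpy as np
from scipy.spatial.transform import Rotation as R
def ray(n,uv,T=None):
    c=viewer.calibration(n); f=240/np.tan(np.radians(c["fov_y"])/2)
    T=np.array(c["T"]) if T is None else T
    d=T[:3,:3]@np.array([(uv[0]-c["cx"])/f,-(uv[1]-c["cy"])/f,-1]); return T[:3,3],d/np.linalg.norm(d)
def plane(n,uv,z,T=None):
    o,d=ray(n,uv,T); return o+d*(z-o[2])/d[2]
def tri(r1,r2):
    (o1,d1),(o2,d2)=r1,r2
    s=np.linalg.lstsq(np.c_[d1,-d2],o2-o1,rcond=None)[0]
    a,b=o1+s[0]*d1,o2+s[1]*d2; return (a+b)/2,np.linalg.norm(a-b)
def blob(im,near,lo=0,hi=45,rad=40):
    m=cv2.inRange(im.max(axis=2),lo,hi); k=np.zeros_like(m); cv2.circle(k,near,rad,255,-1); m&=k
    n,l,st,ce=cv2.connectedComponentsWithStats(m)
    i=l[near[1],near[0]]
    return ce[i],st[i]
E
python3 - <<'E'
from h import *
a=cv2.imread("pics/scene0.png"); b=cv2.imread("pics/top0.png")
for nm,pa,pb,r in (("cap",(236,264),(393,285),16),("pad",(356,199),(205,270),35),("knob",(300,177),(266,297),12)):
    ca,sa=blob(a,pa,rad=r);cb,sb=blob(b,pb,rad=r)
    p,e=tri(ray("scene",ca),ray("top",cb)); print(nm,ca.round(1),sa,cb.round(1),sb,p.round(4),round(e,4))
    print(a[pa[1],pa[0]],b[pb[1],pb[0]])
for z in (.012,.015): print("pad plane",z,plane("scene",blob(a,(356,199),rad=35)[0],z),plane("top",blob(b,(205,270),rad=35)[0],z))
# stand corners from top grey mask
hsv=cv2.cvtColor(b,cv2.COLOR_BGR2HSV); m=cv2.inRange(hsv,(0,0,90),(179,45,220)); k=np.zeros_like(m); k[190:310,160:310]=255
cs=max(cv2.findContours(cv2.morphologyEx(m&k,cv2.MORPH_OPEN,np.ones((3,3))),0,2)[0],key=cv2.contourArea)
bx=cv2.boxPoints(cv2.minAreaRect(cs)); print([plane("top",q,.012)[:2].round(4).tolist() for q in bx])
z=lambda im,x,y,w,h:cv2.resize(im[y:y+h,x:x+w],None,fx=400/w,fy=400/w,interpolation=cv2.INTER_CUBIC)
cv2.imwrite("pics/c1.png",np.hstack([z(a,190,150,200,200),z(b,240,180,200,200)]))
E
```

```text
cap [319.5 239.5] [     0      0    640    480 307023] [319.5 239.5] [     0      0    640    480 307200] [ 0.6152 -0.0115  0.1346] 0.0013
[47 52 56] [44 48 58]
pad [319.5 239.5] [     0      0    640    480 307200] [319.5 239.5] [     0      0    640    480 307198] [ 0.6151 -0.0115  0.1346] 0.0014
[51 54 59] [42 46 49]
knob [299.6 178.7] [294 173  13  11  98] [319.5 239.5] [     0      0    640    480 307052] [ 0.5903 -0.0193  0.2915] 0.0195
[43 42 42] [49 51 54]
pad plane 0.012 [0.55399492 0.08349532 0.012     ] [ 0.62970531 -0.00956326  0.012     ]
pad plane 0.015 [0.55547827 0.08115851 0.015     ] [ 0.6293629  -0.00959971  0.015     ]
[[0.7115, 0.3523], [0.7306, 0.0469], [0.5126, 0.0319], [0.493, 0.3313]]
```

View pics/c1.png

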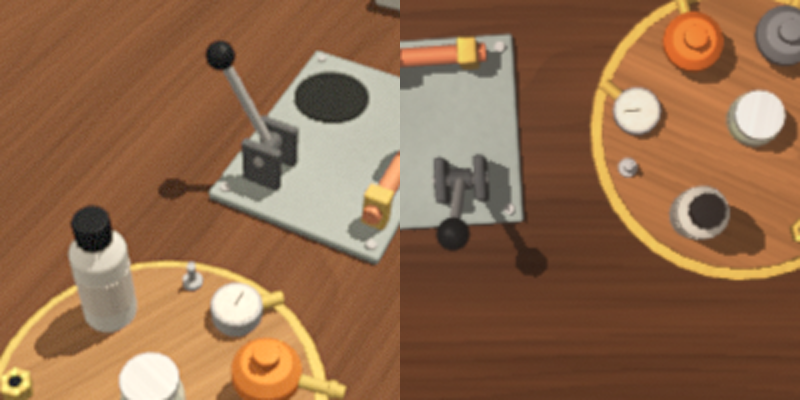

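The enlarged crop confirms each feature: the knob, the lever between its cheeks, the pad, and the bottle with its cap. The black threshold was too low, so I'll redo the measurement.

```bash
python3 - <<'E'
from h import *
a=cv2.imread("pics/scene0.png"); b=cv2.imread("pics/top0.png")
def bl(im,near,r):
    hsv=cv2.cvtColor(im,cv2.COLOR_BGR2HSV)
    m=((im.max(axis=2)<85)&((hsv[...,1]<75))).astype(np.uint8); k=np.zeros_like(m); cv2.circle(k,near,r,1,-1); m&=k
    m=cv2.morphologyEx(m,cv2.MORPH_OPEN,cv2.getStructuringElement(2,(5,5)))
    n,l,st,ce=cv2.connectedComponentsWithStats(m); i=1+np.argmax(st[1:,4]); 
    c=cv2.findContours((l==i).astype(np.uint8),0,2)[0][0]; 
    return ce[i],st[i],cv2.minEnclosingCircle(c)
P={}
for nm,pa,pb,r in (("cap",(236,264),(393,285),18),("pad",(356,199),(205,270),30),("knob",(300,177),(266,297),9)):
    ca,sa,_=bl(a,pa,r);cb,sb,_=bl(b,pb,r)
    p,e=tri(ray("scene",ca),ray("top",cb)); P[nm]=p; print(nm,ca.round(1),sa,cb.round(1),sb,p.round(4),round(e,4))
    if nm=="pad": print(plane("scene",ca,.015).round(4),plane("top",cb,.015).round(4))
    if nm=="cap": print(plane("top",cb,.153+.012).round(4))
# bottle body low part in scene: white mask
hsv=cv2.cvtColor(a,cv2.COLOR_BGR2HSV); m=((hsv[...,1]<70)&(hsv[...,2]>120)).astype(np.uint8); m[:, :222]=0;m[:,262:]=0;m[:255]=0;m[325:]=0
for v in range(276,318,6): x=np.where(m[v])[0]; print(v,x.min(),x.max()) if len(x) else 0
# turntable centre: yellow rim ellipse in top
hb=cv2.cvtColor(b,cv2.COLOR_BGR2HSV); y=((hb[...,0]>18)&(hb[...,0]<30)&(hb[...,1]>120)&(hb[...,2]>150)).astype(np.uint8)*255
y[:,:320]=0;y[:165]=0;y[325:]=0;y[:,500:]=0
pts=cv2.findNonZero(y); e=cv2.fitEllipse(cv2.convexHull(pts)); print("rim",e,plane("top",e[0],.012).round(3))
for nm,uv,z in (("screw",(354,264),.03),("gauge",(358,236),.03),("nut",(443,296),.03),("jar",(420,238),.07),("reg_a",(388,199),.085),("reg_b",(433,197),.085),("regc",(461,234),.085)): print(nm,plane("top",uv,z).round(3))
E
```

```text
cap [234.8 261.8] [226 254  19  18 248] [393.7 284.9] [385 277  18  17 234] [ 0.5194 -0.1624  0.1585] 0.0004
[ 0.519  -0.1618  0.165 ]
pad [355.3 198.5] [338 187  36  24 697] [205.  270.5] [ 184  250   43   42 1394] [0.5579 0.2563 0.0132] 0.0
[0.5588 0.2545 0.015 ] [0.5578 0.2559 0.015 ]
knob [299.6 175. ] [295 171  11   9  74] [265.8 296.1] [259 289  15  15 181] [0.4963 0.0968 0.1773] 0.0
276 224 253
282 226 254
288 227 255
294 229 256
300 231 257
306 232 257
312 235 252
rim ((413.3761901855469, 239.68663024902344), (150.80226135253906, 161.37600708007812), 35.63050842285156) [ 0.629 -0.227  0.012]
screw [ 0.571 -0.088  0.03 ]
gauge [ 0.635 -0.098  0.03 ]
nut [ 0.498 -0.288  0.03 ]
jar [ 0.626 -0.233  0.07 ]
reg_a [ 0.711 -0.162  0.085]
reg_b [ 0.715 -0.261  0.085]
regc [ 0.633 -0.32   0.085]
```

```bash
cat > log.py <<'E'
from station import manip
import numpy as np,json
s=manip.sense(); open("log.txt","a").write(json.dumps({k:np.array(s[k]).tolist() for k in("t","q","tcp_pos","tool_rot")})+"\n")
print(round(s["t"],2),s["q"].round(3),s["tcp_pos"].round(4),s["tool_rot"].round(3),s["force"].round(1),round(s["finger_gap"],3),round(s["gripper_force"],1))
E
python3 log.py
python3 -m creep '[{"slide":[2,-1.9,-0.1],"angular":[0,0,0],"claw":1},{"slide":[2,-1.9,-0.1],"angular":[0,0,0],"claw":1},{"slide":[2,-1.9,-0.1],"angular":[0,0,0],"claw":1},{"slide":[2,-1.9,-0.1],"angular":[0,0,0],"claw":1},{"slide":[2,-1.9,-0.1],"angular":[0,0,0],"claw":1},{"slide":[2,-1.9,-0.1],"angular":[0,0,0],"claw":1},{"slide":[2,-1.9,-0.1],"angular":[0,0,0],"claw":1},{"slide":[2,-1.9,-0.1],"angular":[0,0,0],"claw":1},{"slide":[2,-1.9,-0.1],"angular":[0,0,0],"claw":1},{"slide":[2,-1.9,-0.1],"angular":[0,0,0],"claw":1}]'; python3 log.py
python3 -m creep '[{"slide":[2,-1.9,-0.1],"angular":[0,0,0],"claw":1},{"slide":[2,-1.9,-0.1],"angular":[0,0,0],"claw":1},{"slide":[2,-1.9,-0.1],"angular":[0,0,0],"claw":1},{"slide":[2,-1.9,-0.1],"angular":[0,0,0],"claw":1},{"slide":[2,-1.9,-0.1],"angular":[0,0,0],"claw":1},{"slide":[2,-1.9,-0.1],"angular":[0,0,0],"claw":1},{"slide":[2,-1.9,-0.1],"angular":[0,0,0],"claw":1},{"slide":[2,-1.9,-0.1],"angular":[0,0,0],"claw":1},{"slide":[2,-1.9,-0.1],"angular":[0,0,0],"claw":1},{"slide":[2,-1.9,-0.1],"angular":[0,0,0],"claw":1}]'; python3 log.py
python3 -m creep '[{"slide":[0,0,0],"angular":[0,0,0.11],"claw":1},{"slide":[0,0,0],"angular":[0,0,0.11],"claw":1},{"slide":[0,0,0],"angular":[0,0,0.11],"claw":1},{"slide":[0,0,0],"angular":[0,0,0.11],"claw":1},{"slide":[0,0,0],"angular":[0,0,0.11],"claw":1},{"slide":[0,0,0],"angular":[0,0,0],"claw":1}]'; python3 log.py
python3 -m creep '[{"slide":[0,0,0],"angular":[0,0.1,0],"claw":1},{"slide":[0,0,0],"angular":[0,0.1,0],"claw":1},{"slide":[0,0,0],"angular":[0,0.1,0],"claw":1},{"slide":[0,0,0],"angular":[0,0.1,0],"claw":1},{"slide":[0,0,0],"angular":[0,0,0],"claw":1}]'; python3 log.py
```

```text
0.1 [-1.503  0.528  1.434 -0.     1.181 -0.178] [ 0.1521 -0.6055  0.2304] [ 0.992  0.123  0.    -0.001] [-0.7  0.4  0.1] 0.996 0.0
t: 0.93
tcp_pos: [0.3002, -0.3717, 0.2411]
tool_rot: [0.992, 0.122, -0.0, -0.0]
force: [0.2, -0.8, -0.6]
finger_gap: 0.997
gripper_force: 0.0
0.93 [-1.126  0.317  1.779  0.     1.046  0.199] [ 0.3002 -0.3717  0.2411] [ 0.992  0.122 -0.    -0.   ] [ 0.2 -0.8 -0.6] 0.997 0.0
t: 1.77
tcp_pos: [0.4479, -0.1388, 0.2511]
tool_rot: [0.992, 0.123, -0.0, -0.0]
force: [0.6, -0.8, -0.2]
finger_gap: 1.0
gripper_force: 0.0
1.77 [-0.54   0.291  1.786 -0.     1.065  0.785] [ 0.4479 -0.1388  0.2511] [ 0.992  0.123 -0.    -0.   ] [ 0.6 -0.8 -0.2] 1.0 0.0
t: 2.27
tcp_pos: [0.4474, -0.14, 0.251]
tool_rot: [0.988, -0.152, -0.0, -0.0]
force: [0.3, -0.0, 0.5]
finger_gap: 1.0
gripper_force: 0.0
2.27 [-0.542  0.291  1.787 -0.     1.065  1.334] [ 0.4474 -0.14    0.251 ] [ 0.988 -0.152 -0.    -0.   ] [ 0.3 -0.   0.5] 1.0 0.0
t: 2.68
tcp_pos: [0.4425, -0.137, 0.2488]
tool_rot: [0.969, -0.148, 0.193, 0.029]
force: [0.2, 1.0, -0.5]
finger_gap: 1.0
gripper_force: 0.0
2.68 [-0.624  0.16   2.076  0.24   0.543  1.066] [ 0.4425 -0.137   0.2488] [ 0.969 -0.148  0.193  0.029] [ 0.2  1.  -0.5] 1.0 0.0
```

```bash
cat > kin.py <<'E'
import numpy as np,json
from scipy.spatial.transform import Rotation as R
from scipy.optimize import least_squares
E=lambda a,v:R.from_euler(a,v)
def fk(p,q):
    a1,b,h,L2,L3,d,a3=p
    A=E('z',q[0]);B=A*E('y',q[1]);C=A*E('y',q[1]+q[2]);D=C*E('z',q[3])*E('y',q[4])*E('z',q[5])
    return A.apply([a1,b,h])+B.apply([0,0,L2])+C.apply([a3,0,L3])+D.apply([0,0,d]),D
def fit():
    X=[json.loads(l) for l in open("log.txt")]
    prior=np.array([0,.11,.3,.4,.4,.25,0])
    f=lambda p:np.r_[np.concatenate([fk(p,x["q"])[0]-x["tcp_pos"] for x in X]),1e-4*(p-prior)]
    s=least_squares(f,prior); x=X[-1]
    return s.x,np.abs(s.fun).max(),(fk(s.x,x["q"])[1].inv()*R.from_quat(x["tool_rot"]))
lo=np.array([-3.08,-.75,.22,-1.43,0,-2.85]);hi=np.array([3.08,2.2,2.44,4.57,2.65,2.85])
def ik(p,T,pos,rot,q0):
    def f(q):
        x,D=fk(p,q); return np.r_[(x-pos)*5,((D*T).inv()*rot).as_rotvec()]
    s=least_squares(f,np.clip(q0,lo+.01,hi-.01),bounds=(lo,hi)); return s.x,np.abs(s.fun).max()
def pose(hd,al,cam=1): # tool heading, tilt below horizontal; tool x up (cam=1) or down
    z=np.array([np.cos(al)*np.cos(hd),np.cos(al)*np.sin(hd),-np.sin(al)])
    x=cam*np.array([np.sin(al)*np.cos(hd),np.sin(al)*np.sin(hd),np.cos(al)])
    return R.from_matrix(np.c_[x,np.cross(z,x),z])
E
python3 - <<'E'
from kin import *
p,e,T=fit(); print(p.round(4),e,T.as_rotvec().round(3))
q0=[-.5,.2,1.8,0,.8,1.4]
def show(n,G,adv,hd,al,cam=1,q6=1.4):
    r=pose(hd,np.radians(al),cam); pos=np.array(G)+adv*r.as_matrix()[:,2]
    q,er=ik(p,T,pos,r,q0[:5]+[q6]); print(n,al,hd,pos.round(3),q.round(2),round(er,4))
B=[.519,-.162,.087];P=[.558,.2555,.09]
for al in (30,35,40,45):
    show("grasp",B,.024,-.508,al); show("pre",B,-.08,-.508,al); show("place",P,.024,.4293-.182,al)
    show("up",[.519,-.162,.3],.024,-.508,al)
for z in (.35,.4,.45,.5):
  for al in (0,-20,-35):
    show("inv z%.2f"%z,[.6,0,z],.02,-.19,al,-1,-1.5)
E
```

```text
[0.     0.111  0.2742 0.588  0.3917 0.2967 0.1141] 1.8799987147625877e-05 [0.    0.    1.571]
grasp 30 -0.508 [ 0.537 -0.172  0.075] [-0.5   0.6   2.02 -1.1   0.    2.68] 0.5273
pre 30 -0.508 [ 0.458 -0.128  0.127] [-0.5   0.4   2.21 -0.25  0.    1.82] 0.5124
place 30 0.24730000000000002 [0.578 0.261 0.078] [ 0.25  0.94  2.18  3.14  1.03 -1.57] 0.0
up 30 -0.508 [ 0.537 -0.172  0.288] [-0.51  0.21  2.1   0.6   0.    0.97] 0.2109
grasp 35 -0.508 [ 0.536 -0.172  0.073] [-0.5   0.61  2.03 -0.94  0.    2.52] 0.4529
pre 35 -0.508 [ 0.462 -0.13   0.133] [-0.5   0.4   2.21 -0.21  0.    1.79] 0.4259
place 35 0.24730000000000002 [0.577 0.26  0.076] [ 0.25  0.88  2.16  3.14  0.86 -1.57] 0.0
up 35 -0.508 [ 0.536 -0.172  0.286] [-0.51  0.22  2.1   0.95  0.    0.62] 0.1374
grasp 40 -0.508 [ 0.535 -0.171  0.072] [-0.5   0.62  2.03 -0.82  0.    2.39] 0.3785
pre 40 -0.508 [ 0.465 -0.132  0.138] [-0.5   0.4   2.2  -0.26  0.    1.83] 0.3396
place 40 0.24730000000000002 [0.576 0.26  0.075] [ 0.25  0.83  2.12  3.14  0.68 -1.57] 0.0
up 40 -0.508 [ 0.535 -0.171  0.285] [-0.51  0.23  2.11  0.1   0.    1.47]
[... 688 characters left out ...]
5
inv z0.40 -20 -0.19 [ 0.618 -0.004  0.407] [-0.19  0.07  1.95  1.28  0.   -2.85] 0.7966
inv z0.40 -35 -0.19 [ 0.616 -0.003  0.411] [-0.19  0.04  1.94  0.14  0.   -1.71] 1.0257
inv z0.45 0 -0.19 [ 0.62  -0.004  0.45 ] [-0.19  0.05  1.94  1.16  0.   -2.73] 0.418
inv z0.45 -20 -0.19 [ 0.618 -0.004  0.457] [-0.19  0.02  1.93  0.97  0.   -2.54] 0.7227
inv z0.45 -35 -0.19 [ 0.616 -0.003  0.461] [-0.19 -0.01  1.92  0.17  0.   -1.74] 0.9523
inv z0.50 0 -0.19 [ 0.62  -0.004  0.5  ] [-0.19  0.    1.91  0.93  0.   -2.5 ] 0.3441
inv z0.50 -20 -0.19 [ 0.618 -0.004  0.507] [-0.19 -0.03  1.9   1.01  0.   -2.59] 0.6497
inv z0.50 -35 -0.19 [ 0.616 -0.003  0.511] [-0.19 -0.05  1.89  0.33  0.   -1.9 ] 0.8799
```

```bash
python3 - <<'E'
from kin import *
p,e,T=fit()
def show(n,G,adv,hd,al,cam,q6):
    r=pose(hd,np.radians(al),cam); pos=np.array(G)+adv*r.as_matrix()[:,2]
    q,er=ik(p,T,pos,r,[hd,.5,2.,3.14,1,q6]); print(n,al,pos.round(3),q.round(2),round(er,4)); return q
B=[.519,-.162,.087];P=[.558,.2555,.09]
for al in (35,40,45):
    show("grasp",B,.024,-.508,al,1,-1.57); show("pre",B,-.08,-.508,al,1,-1.57); show("up",[.519,-.162,.35],.024,-.508,al,1,-1.57); show("place",P,.024,.2473,al,1,-1.57)
    for z in (.4,.5): show("inv",[.5,0,z],.024,-.22,-al,-1,1.57)
E
```

```text
grasp 35 [ 0.536 -0.172  0.073] [-0.51  0.96  2.34  3.14  1.11 -1.57] 0.0
pre 35 [ 0.462 -0.13   0.133] [-0.41  0.72  2.44  3.32  0.9  -1.62] 0.0856
up 35 [ 0.536 -0.172  0.336] [-0.51  0.16  2.15  3.14  0.13 -1.57] 0.0
place 35 [0.577 0.26  0.076] [ 0.25  0.88  2.16  3.14  0.86 -1.57] 0.0
inv -35 [ 0.519 -0.004  0.414] [-0.22  1.04  2.44  3.16  2.53  1.58] 0.0124
inv -35 [ 0.519 -0.004  0.514] [-0.23  0.66  2.44  3.13  2.13  1.57] 0.0
grasp 40 [ 0.535 -0.171  0.072] [-0.51  0.88  2.3   3.14  0.91 -1.57] 0.0
pre 40 [ 0.465 -0.132  0.138] [-0.47  0.67  2.44  3.22  0.8  -1.6 ] 0.0429
up 40 [ 0.535 -0.171  0.335] [-0.51  0.15  2.1   3.97  0.   -2.4 ] 0.0166
place 40 [0.576 0.26  0.075] [ 0.25  0.83  2.12  3.14  0.68 -1.57] 0.0
inv -40 [ 0.518 -0.004  0.415] [-0.23  1.07  2.41  3.13  2.61  1.57] 0.0
inv -40 [ 0.518 -0.004  0.515] [-0.23  0.71  2.41  3.13  2.25  1.57] 0.0
grasp 45 [ 0.534 -0.17   0.07 ] [-0.51  0.81  2.26  3.14  0.72 -1.57] 0.0
pre 45 [ 0.47  -0.134  0.144] [-0.51  0.61  2.42  3.14  0.68 -1.57] 0.0
up 45 [ 0.534 -0.17   0.333] [-0.51  0.16  2.11  4.41  0.   -2.84] 0.0903
place 45 [0.574 0.26  0.073] [ 0.25  0.78  2.08  3.14  0.51 -1.57] 0.0
inv -45 [ 0.517 -0.004  0.417] [-0.22  1.08  2.36  3.15  2.65  1.58] 0.0068
inv -45 [ 0.517 -0.004  0.517] [-0.23  0.76  2.37  3.14  2.35  1.57] 0.0
```

```bash
cat > rows.py <<'E'
from kin import *
def twist(p,T,Q,nd=(1,2)):
    """rows (rounded) following joint path Q, measured against accumulated rounded pose"""
    pos,D=fk(p,Q[0]); rot=D*T; out=[]
    for q in Q[1:]:
        x,D=fk(p,q); r=D*T
        sl=np.round(rot.inv().apply(x-pos)*100,nd[0]); an=np.round((rot.inv()*r).as_rotvec(),nd[1])
        out.append((sl.tolist(),an.tolist())); pos=pos+rot.apply(sl/100); rot=rot*R.from_rotvec(an)
    return out,pos,rot
E
python3 - <<'E'
from rows import *
p,e,T=fit(); q0=np.array(json.loads(open("log.txt").readlines()[-1])["q"])
B=np.array([.519,-.162,.0])
r=pose(-.508,np.radians(35))
for z in (.2,.23,.25,.28): print(z,ik(p,T,B+[.024*.819*np.cos(.508),-.024*.819*np.sin(.508),z],r,[-.5,.4,2.1,3.1,.4,-1.5]))
q1=ik(p,T,B+[.017,-.0095,.25],r,[-.5,.4,2.1,3.1,.4,-1.5])[0]
s=np.linspace(0,1,21)[:,None]; s=.5*(s+ (3*s**2-2*s**3))
Q=q0+(q1-q0)*s
o,pos,rot=twist(p,T,Q)
for a,b in o: print(a,b,round(np.linalg.norm(b),3))
X=np.array([fk(p,q)[0] for q in Q]); print("minz",X[:,2].min(),X[::4].round(3).tolist()); print(pos,q1)
E
```

```text
0.2 (array([-0.50827495,  0.54136943,  2.30245031,  3.14122633,  0.6621582 ,
       -1.57066512]), np.float64(3.2300634389414995e-10))
0.23 (array([-0.50827495,  0.44684012,  2.2766736 ,  3.14115594,  0.54185218,
       -1.57057987]), np.float64(9.0427665355719e-13))
0.25 (array([-0.50827495,  0.38677338,  2.25634615,  3.14108682,  0.461458  ,
       -1.5705011 ]), np.float64(1.6653345369377348e-15))
0.28 (array([-0.50827495,  0.30212876,  2.22165497,  3.14092132,  0.34212221,
       -1.5703216 ]), np.float64(2.7755575615628914e-16))
[0.2, -1.3, 0.3] [0.04, 0.01, -0.01] 0.042
[0.4, -1.5, 0.3] [0.05, 0.02, -0.0] 0.054
[0.6, -1.7, 0.4] [0.05, 0.03, -0.01] 0.059
[0.8, -1.6, 0.4] [0.05, 0.04, -0.0] 0.064
[1.0, -1.5, 0.5] [0.05, 0.04, -0.01] 0.065
[1.2, -1.4, 0.5] [0.04, 0.05, -0.0] 0.064
[1.3, -1.0, 0.4] [0.03, 0.06, -0.0] 0.067
[1.3, -0.6, 0.5] [0.01, 0.06, -0.0] 0.061
[1.4, -0.2, 0.4] [0.01, 0.07, -0.0] 0.071
[1.2, 0.2, 0.4] [-0.01, 0.06, -0.0] 0.061
[1.1, 0.6, 0.3] [-0.03, 0.05, -0.0] 0.058
[0.8, 1.0, 0.2] [-0.04, 0.05, 0.0] 0.064
[0.5, 1.3, 0.2] [-0.05, 0.04, 0.0] 0.064
[0.2, 1.4, 0.2] [-0.05, 0.03, 0.0] 0.058
[-0.1, 1.6, 0.1] [-0.06, 0.01, 0.0] 0.061
[-0.3, 1.5, 0.0] [-0.06, 0.01, 0.0] 0.061
[-0.6, 1.5, 0.1] [-0.05, -0.0, -0.0] 0.05
[-0.6, 1.3, -0.0] [-0.05, -0.01, -0.0] 0.051
[-0.7, 1.1, -0.0] [-0.04, -0.01, -0.01] 0.042
[-0.7, 1.0, -0.0] [-0.04, -0.02, -0.0] 0.045
minz 0.2462209656028418 [[0.442, -0.137, 0.249], [0.482, -0.084, 0.248], [0.538, -0.051, 0.268], [0.576, -0.078, 0.286], [0.568, -0.134, 0.275], [0.536, -0.172, 0.25]]
[ 0.5359471  -0.17189595  0.24984055] [-0.50837557  0.38664982  2.2567847   3.14090214  0.46177302 -1.57039355]
```

```bash

python3 -m creep '[{"slide":[0.2,-1.3,0.3],"angular":[0.04,0.01,-0.01],"claw":1},{"slide":[0.4,-1.5,0.3],"angular":[0.05,0.02,0],"claw":1},{"slide":[0.6,-1.7,0.4],"angular":[0.05,0.03,-0.01],"claw":1},{"slide":[0.8,-1.6,0.4],"angular":[0.05,0.04,0],"claw":1},{"slide":[1.0,-1.5,0.5],"angular":[0.05,0.04,-0.01],"claw":1},{"slide":[1.2,-1.4,0.5],"angular":[0.04,0.05,0],"claw":1},{"slide":[1.3,-1.0,0.4],"angular":[0.03,0.06,0],"claw":1},{"slide":[1.3,-0.6,0.5],"angular":[0.01,0.06,0],"claw":1},{"slide":[1.4,-0.2,0.4],"angular":[0.01,0.07,0],"claw":1},{"slide":[1.2,0.2,0.4],"angular":[-0.01,0.06,0],"claw":1}]' >/dev/null; python3 log.py
python3 -m creep '[{"slide":[1.1,0.6,0.3],"angular":[-0.03,0.05,0],"claw":1},{"slide":[0.8,1.0,0.2],"angular":[-0.04,0.05,0],"claw":1},{"slide":[0.5,1.3,0.2],"angular":[-0.05,0.04,0],"claw":1},{"slide":[0.2,1.4,0.2],"angular":[-0.05,0.03,0],"claw":1},{"slide":[-0.1,1.6,0.1],"angular":[-0.06,0.01,0],"claw":1},{"slide":[-0.3,1.5,0],"angular":[-0.06,0.01,0],"claw":1},{"slide":[-0.6,1.5,0.1],"angular":[-0.05,0,0],"claw":1},{"slide":[-0.6,1.3,0],"angular":[-0.05,-0.01,0],"claw":1},{"slide":[-0.7,1.1,0],"angular":[-0.04,-0.01,-0.01],"claw":1},{"slide":[-0.7,1.0,0],"angular":[-0.04,-0.02,0],"claw":1}]' >/dev/null; python3 log.py
python3 -m creep '[{"slide":[0,0,0],"angular":[0,0,0],"claw":1}]' >/dev/null; python3 log.py
python3 - <<'E'
from rows import *
from h import viewer,cv2
p,e,T=fit();print(p.round(4),e)
x=json.loads(open("log.txt").readlines()[-1]); r=R.from_quat(x["tool_rot"]); print((pose(-.508,np.radians(35)).inv()*r).as_rotvec().round(3)); print("tool axes",r.as_matrix().round(3).tolist())
t=pose(-.508,np.radians(35)); z=t.as_matrix()[:,2]; goal=np.array([.519,-.162,.087])+.024*z
print("to goal, tool cm",(r.inv().apply(goal-x["tcp_pos"])*100).round(2), goal)
cv2.imwrite("pics/w1.png",viewer.snapshot("wrist"))
E
```

```text
3.52 [-0.568  0.278  2.152  1.683  0.51  -0.245] [ 0.5686 -0.0607  0.283 ] [ 0.895 -0.109  0.422 -0.096] [0.6 0.1 1. ] 1.002 0.0
4.35 [-0.507  0.383  2.237  3.147  0.437 -1.58 ] [ 0.5422 -0.1753  0.2528] [ 0.859 -0.221  0.446  0.118] [-0.6  0.1 -0.4] 1.001 0.0
4.43 [-0.507  0.383  2.237  3.145  0.436 -1.577] [ 0.542  -0.1748  0.2527] [ 0.859 -0.222  0.446  0.117] [-0.2  0.1 -0.8] 1.001 0.0
[0.     0.111  0.2742 0.588  0.3917 0.2967 0.1141] 1.8799997595902462e-05
[-0.001 -0.002 -0.003]
tool axes [[0.504, -0.485, 0.714], [-0.277, -0.874, -0.399], [0.818, 0.003, -0.575]]
to goal, tool cm [-15.06  -0.06   9.77] [ 0.53617701 -0.17156306  0.07323417]
```

View pics/w1.png

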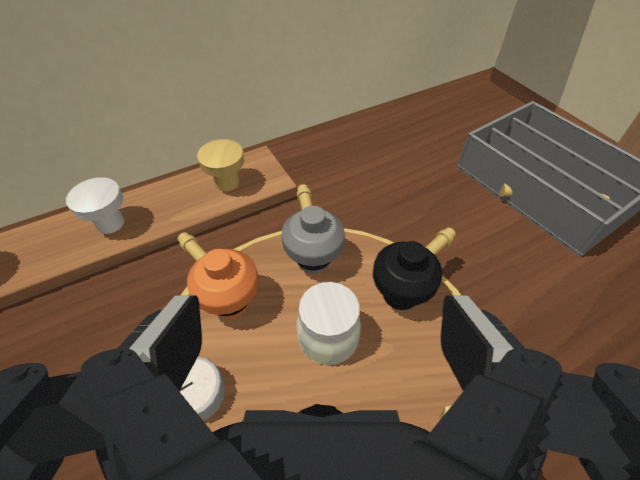

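The wrist view shows the cap just visible at (325,408), centred between the fingers. I'll go straight down and grip.

```bash

python3 -m creep '[{"slide":[-1.0,0,0.65],"angular":[0,0,0],"claw":1},{"slide":[-1.0,0,0.65],"angular":[0,0,0],"claw":1},{"slide":[-1.0,0,0.65],"angular":[0,0,0],"claw":1},{"slide":[-1.0,0,0.65],"angular":[0,0,0],"claw":1},{"slide":[-1.0,0,0.65],"angular":[0,0,0],"claw":1},{"slide":[-1.0,0,0.65],"angular":[0,0,0],"claw":1},{"slide":[-1.0,0,0.65],"angular":[0,0,0],"claw":1},{"slide":[-1.0,0,0.65],"angular":[0,0,0],"claw":1}]' >/dev/null; python3 log.py
python3 -m creep '[{"slide":[-1.0,0,0.65],"angular":[0,0,0],"claw":1},{"slide":[-1.0,0,0.65],"angular":[0,0,0],"claw":1},{"slide":[-1.0,0,0.65],"angular":[0,0,0],"claw":1},{"slide":[-1.0,0,0.65],"angular":[0,0,0],"claw":1},{"slide":[-1.0,0,0.65],"angular":[0,0,0],"claw":1},{"slide":[-1.0,0,0.65],"angular":[0,0,0],"claw":1},{"slide":[-1.0,0,0.65],"angular":[0,0,0],"claw":1},{"slide":[0,0,0],"angular":[0,0,0],"claw":1}]' >/dev/null; python3 log.py
python3 - <<'E'
from h import *
a=viewer.snapshot("scene"); cv2.imwrite("pics/s2.png",cv2.resize(a[180:400,100:380],None,fx=2,fy=2))
E
```

```text
5.15 [-0.509  0.681  2.321  3.138  0.82  -1.572] [ 0.5392 -0.1727  0.1574] [ 0.859 -0.221  0.447  0.116] [-0.1 -0.2  0.5] 1.003 0.0
5.82 [-0.51   0.958  2.336  3.138  1.11  -1.572] [ 0.5357 -0.1712  0.0716] [ 0.86  -0.222  0.446  0.115] [-0.7 -0.2 -0.6] 1.001 0.0
```

View pics/s2.png

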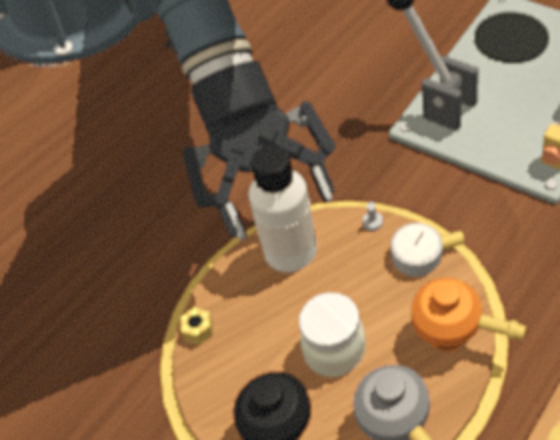

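The bottle stands between the open fingers, just clear of the gripper body. Now I'll close and lift.

```bash

python3 -m creep '[{"slide":[0,0,0],"angular":[0,0,0],"claw":-1},{"slide":[0,0,0],"angular":[0,0,0],"claw":-1},{"slide":[0,0,0],"angular":[0,0,0],"claw":-1},{"slide":[0,0,0],"angular":[0,0,0],"claw":-1},{"slide":[0,0,0],"angular":[0,0,0],"claw":-1},{"slide":[0,0,0],"angular":[0,0,0],"claw":-1},{"slide":[0,0,0],"angular":[0,0,0],"claw":-1},{"slide":[0,0,0],"angular":[0,0,0],"claw":-1},{"slide":[0,0,0],"angular":[0,0,0],"claw":-1},{"slide":[0,0,0],"angular":[0,0,0],"claw":-1}]' 60 >/dev/null; python3 log.py
python3 -m creep '[{"slide":[0.4,0,-0.3],"angular":[0,0,0],"claw":-1},{"slide":[0.8,0,-0.6],"angular":[0,0,0],"claw":-1},{"slide":[0.8,0,-0.6],"angular":[0,0,0],"claw":-1},{"slide":[0,0,0],"angular":[0,0,0],"claw":-1}]' >/dev/null; python3 log.py
```

```text
6.7 [-0.509  0.952  2.341  3.141  1.11  -1.574] [ 0.5346 -0.1711  0.0749] [ 0.859 -0.222  0.446  0.117] [1.9 2.6 6.4] 0.644 63.3
7.03 [-0.51   0.872  2.347  3.143  1.031 -1.574] [ 0.5325 -0.1707  0.0992] [ 0.86  -0.223  0.444  0.117] [-0.3 -0.3 -2.2] 0.643 63.6
```

```bash
python3 - <<'E'
from rows import *
p,e,T=fit(); x=json.loads(open("log.txt").readlines()[-1]); q=np.array(x["q"]); pos=np.array(x["tcp_pos"]); r=R.from_quat(x["tool_rot"])
u=r.inv().apply([0,0,1]); print("up in tool",u.round(3))
rows=[([1,0,-.7],[0,0,0])]*12+[([0,0,0],[0,0,.12])]*26
hd=r.as_matrix()[:2,2]; hd/=np.linalg.norm(hd)
rr=r*R.from_rotvec([0,0,3.12])
for i in range(12):
    d=rr.inv().apply([.006*hd[0],.006*hd[1],.018])*100; an=[0,-.1,0]
    rows.append((d.round(1).tolist(),an)); rr=rr*R.from_rotvec(an); print(rows[-1])
qm=[]
for k,(s,a) in enumerate(rows):
    pos=pos+r.apply(s)/100; r=r*R.from_rotvec(a); qn,er=ik(p,T,pos,r,q); qm.append(np.abs(qn-q).max()*12); q=qn
    if k%4==3 or er>1e-3: print(k,pos.round(3),q.round(2),round(er,4),round(qm[-1],2),"bottle axis z",r.apply(u)[2].round(3))
E
```

```text
up in tool [ 0.816  0.003 -0.578]
([-1.8, -0.0, -0.6], [0, -0.1, 0])
([-1.9, -0.0, -0.4], [0, -0.1, 0])
([-1.9, -0.0, -0.2], [0, -0.1, 0])
([-1.9, -0.0, 0.0], [0, -0.1, 0])
([-1.9, -0.0, 0.2], [0, -0.1, 0])
([-1.9, -0.0, 0.4], [0, -0.1, 0])
([-1.8, -0.0, 0.6], [0, -0.1, 0])
([-1.7, -0.0, 0.7], [0, -0.1, 0])
([-1.7, -0.0, 0.9], [0, -0.1, 0])
([-1.6, -0.0, 1.1], [0, -0.1, 0])
([-1.4, -0.0, 1.2], [0, -0.1, 0])
([-1.3, -0.0, 1.4], [0, -0.1, 0])
3 [ 0.533 -0.171  0.148] [-0.51  0.71  2.34  3.14  0.86 -1.57] 0.0 0.54 bottle axis z 1.0
7 [ 0.533 -0.171  0.197] [-0.51  0.55  2.31  3.14  0.67 -1.58] 0.0 0.59 bottle axis z 1.0
11 [ 0.533 -0.171  0.246] [-0.51  0.39  2.26  3.15  0.47 -1.58] 0.0 0.59 bottle axis z 1.0
15 [ 0.533 -0.171  0.246] [-0.51  0.39  2.26  3.15  0.47 -1.1 ] 0.0 1.44 bottle axis z 0.925
19 [ 0.533 -0.171  0.246] [-0.51  0.39  2.26  3.15  0.47 -0.62] 0.0 1.44 bottle axis z 0.716
23 [ 0.533 -0.171  0.246] [-0.51  0.39  2.26  3.15  0.47 -0.14] 0.0 1.44 bottle axis z 0.421
27 [ 0.533 -0.171  0.246] [-0.51  0.39  2.26  3.15  0.47  0.34] 0.0 1.44 bottle axis z 0.107
31 [ 0.533 -0.171  0.246] [-0.51  0.39  2.26  3.15  0.47  0.82] 0.0 1.44 bottle axis z -0.156
35 [ 0.533 -0.171  0.246] [-0.51  0.39  2.26  3.15  0.47  1.3 ] 0.0 1.44 bottle axis z -0.308
39 [ 0.544 -0.176  0.282] [-0.51  0.43  2.32  3.14  0.77  1.55] 0.0 1.78 bottle axis z -0.512
43 [ 0.566 -0.186  0.355] [-0.51  0.58  2.36  3.12  1.35  1.55] 0.0 1.65 bottle axis z -0.806
47 [ 0.587 -0.196  0.427] [-0.51  0.71  2.27  3.12  1.79  1.55] 0.0 1.05 bottle axis z -0.973
```

```bash

python3 -m creep '[{"slide":[1,0,-0.7],"angular":[0,0,0],"claw":-1},{"slide":[1,0,-0.7],"angular":[0,0,0],"claw":-1},{"slide":[1,0,-0.7],"angular":[0,0,0],"claw":-1},{"slide":[1,0,-0.7],"angular":[0,0,0],"claw":-1},{"slide":[1,0,-0.7],"angular":[0,0,0],"claw":-1},{"slide":[1,0,-0.7],"angular":[0,0,0],"claw":-1},{"slide":[1,0,-0.7],"angular":[0,0,0],"claw":-1},{"slide":[1,0,-0.7],"angular":[0,0,0],"claw":-1},{"slide":[1,0,-0.7],"angular":[0,0,0],"claw":-1},{"slide":[1,0,-0.7],"angular":[0,0,0],"claw":-1}]' >/dev/null; python3 log.py
python3 -m creep '[{"slide":[1,0,-0.7],"angular":[0,0,0.06],"claw":-1},{"slide":[1,0,-0.7],"angular":[0,0,0.06],"claw":-1},{"slide":[0,0,0],"angular":[0,0,0.12],"claw":-1},{"slide":[0,0,0],"angular":[0,0,0.12],"claw":-1},{"slide":[0,0,0],"angular":[0,0,0.12],"claw":-1},{"slide":[0,0,0],"angular":[0,0,0.12],"claw":-1},{"slide":[0,0,0],"angular":[0,0,0.12],"claw":-1},{"slide":[0,0,0],"angular":[0,0,0.12],"claw":-1},{"slide":[0,0,0],"angular":[0,0,0.12],"claw":-1},{"slide":[0,0,0],"angular":[0,0,0.12],"claw":-1}]' >/dev/null; python3 log.py
python3 -m creep '[{"slide":[0,0,0],"angular":[0,0,0.12],"claw":-1},{"slide":[0,0,0],"angular":[0,0,0.12],"claw":-1},{"slide":[0,0,0],"angular":[0,0,0.12],"claw":-1},{"slide":[0,0,0],"angular":[0,0,0.12],"claw":-1},{"slide":[0,0,0],"angular":[0,0,0.12],"claw":-1},{"slide":[0,0,0],"angular":[0,0,0.12],"claw":-1},{"slide":[0,0,0],"angular":[0,0,0.12],"claw":-1},{"slide":[0,0,0],"angular":[0,0,0.12],"claw":-1},{"slide":[0,0,0],"angular":[0,0,0.12],"claw":-1},{"slide":[0,0,0],"angular":[0,0,0.12],"claw":-1}]' >/dev/null; python3 log.py
python3 -m creep '[{"slide":[0,0,0],"angular":[0,0,0.12],"claw":-1},{"slide":[0,0,0],"angular":[0,0,0.12],"claw":-1},{"slide":[0,0,0],"angular":[0,0,0.12],"claw":-1},{"slide":[0,0,0],"angular":[0,0,0.12],"claw":-1},{"slide":[0,0,0],"angular":[0,0,0.12],"claw":-1},{"slide":[0,0,0],"angular":[0,0,0.12],"claw":-1},{"slide":[0,0,0],"angular":[0,0,0.12],"claw":-1},{"slide":[0,0,0],"angular":[0,0,0],"claw":-1}]' >/dev/null; python3 log.py
```

```text
7.87 [-0.509  0.471  2.289  3.144  0.57  -1.575] [ 0.5327 -0.1704  0.2196] [ 0.861 -0.223  0.443  0.116] [-0.4  0.2 -3.5] 0.639 63.8
8.7 [-0.51   0.399  2.266  3.142  0.474 -0.488] [ 0.5324 -0.1708  0.2432] [-0.622  0.636 -0.439  0.129] [ 0.2 -0.3 -2.4] 0.642 63.8
9.53 [-0.51   0.399  2.266  3.142  0.473  0.712] [ 0.5324 -0.1708  0.2432] [-0.154  0.876 -0.289  0.354] [-0.3  0.3 -3.4] 0.643 63.8
10.2 [-0.51   0.399  2.266  3.142  0.474  1.548] [ 0.5325 -0.1709  0.2434] [ 0.215  0.863 -0.121  0.442] [-0.  -0.4 -2.3] 0.644 63.8
```

```bash

python3 -m creep '[{"slide":[-1.8,0,-0.6],"angular":[0,-0.1,0],"claw":-1},{"slide":[-1.9,0,-0.4],"angular":[0,-0.1,0],"claw":-1},{"slide":[-1.9,0,-0.2],"angular":[0,-0.1,0],"claw":-1},{"slide":[-1.9,0,0],"angular":[0,-0.1,0],"claw":-1},{"slide":[-1.9,0,0.2],"angular":[0,-0.1,0],"claw":-1},{"slide":[-1.9,0,0.4],"angular":[0,-0.1,0],"claw":-1},{"slide":[-1.8,0,0.6],"angular":[0,-0.1,0],"claw":-1},{"slide":[-1.7,0,0.7],"angular":[0,-0.1,0],"claw":-1},{"slide":[-1.7,0,0.9],"angular":[0,-0.1,0],"claw":-1},{"slide":[-1.6,0,1.1],"angular":[0,-0.1,0],"claw":-1}]' >/dev/null; python3 log.py
python3 -m creep '[{"slide":[-1.4,0,1.2],"angular":[0,-0.1,0],"claw":-1},{"slide":[-1.3,0,1.4],"angular":[0,-0.1,0],"claw":-1},{"slide":[0,0,0],"angular":[0,0,0],"claw":-1}]' >/dev/null; python3 log.py
python3 - <<'E'
from h import *
a=viewer.snapshot("scene"); cv2.imwrite("pics/s3.png",a)
s=manip.sense(); print(R.from_quat(s["tool_rot"]).apply([.816,.003,-.578]))
E
```

```text
11.03 [-0.515  0.713  2.272  3.115  1.799  1.55 ] [ 0.5873 -0.1962  0.4255] [ 0.128  0.544 -0.21   0.802] [ 0.6 -0.3 -2.2] 0.641 64.0
11.28 [-0.514  0.751  2.171  3.113  1.938  1.551] [ 0.6002 -0.2027  0.4615] [ 0.107  0.46  -0.222  0.853] [ 0.5  0.3 -2.5] 0.641 64.0
[-3.91089569e-02 -8.41271927e-04 -9.99209078e-01]
```

View pics/s3.png

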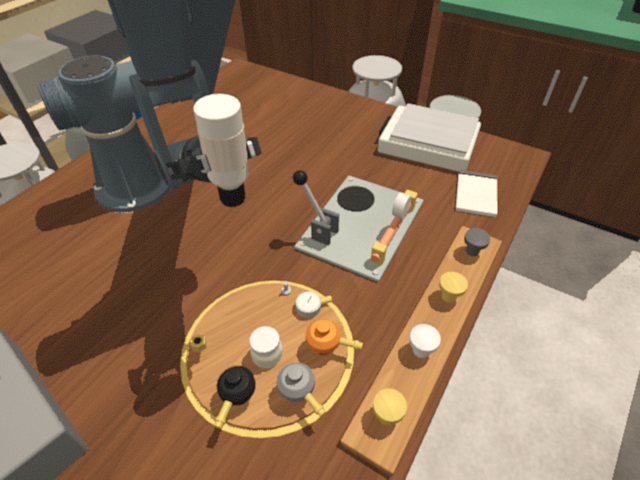

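The picture shows the bottle held upside down with its cap at (231,197), pointing straight down. I'll hold it there and plan the return.

```bash

python3 -m creep '[{"slide":[0,0,0],"angular":[0,0,0],"claw":-1},{"slide":[0,0,0],"angular":[0,0,0],"claw":-1},{"slide":[0,0,0],"angular":[0,0,0],"claw":-1},{"slide":[0,0,0],"angular":[0,0,0],"claw":-1},{"slide":[0,0,0],"angular":[0,0,0],"claw":-1},{"slide":[0,0,0],"angular":[0,0,0],"claw":-1},{"slide":[0,0,0],"angular":[0,0,0],"claw":-1},{"slide":[0,0,0],"angular":[0,0,0],"claw":-1},{"slide":[0,0,0],"angular":[0,0,0],"claw":-1},{"slide":[0,0,0],"angular":[0,0,0],"claw":-1}]' >/dev/null
python3 -m creep '[{"slide":[0,0,0],"angular":[0,0,0],"claw":-1},{"slide":[0,0,0],"angular":[0,0,0],"claw":-1},{"slide":[0,0,0],"angular":[0,0,0],"claw":-1},{"slide":[0,0,0],"angular":[0,0,0],"claw":-1},{"slide":[0,0,0],"angular":[0,0,0],"claw":-1},{"slide":[0,0,0],"angular":[0,0,0],"claw":-1},{"slide":[0,0,0],"angular":[0,0,0],"claw":-1},{"slide":[0,0,0],"angular":[0,0,0],"claw":-1}]' >/dev/null; python3 log.py
python3 - <<'E'
from rows import *
p,e,T=fit(); x=json.loads(open("log.txt").readlines()[-1]); q0=np.array(x["q"])
P=np.array([.558,.2555]); hd=np.arctan2(P[1],P[0])-np.arcsin(.111/(np.hypot(*P)+.01)); print(hd)
r=pose(hd,np.radians(35)); c=P+.018*np.array([np.cos(hd),np.sin(hd)])
for z in (.3,.26,.22): q1,er=ik(p,T,[*c,z],r,[.25,.4,2.,3.14,.4,-1.5]); print(z,q1.round(3),er)
q1,er=ik(p,T,[*c,.26],r,[.25,.4,2.,3.14,.4,-1.5])
# first pitch back in place (joint path), with q6 from start; q1 late
n=36; s=np.linspace(0,1,n+1); Q=np.array([q0+(q1-q0)*t for t in s])
s6=s; 
o,pos,rot=twist(p,T,Q)
for i,(a,b) in enumerate(o): print(a,b) if i%6 in(0,5) else 0
u=np.array([.816,.003,-.578])
for q in Q[::4]:
    X,D=fk(p,q); D=D*T; g=X-.022*D.as_matrix()[:,2]; a=D.apply(u); print(X.round(3),"cap",(g+a*.079).round(3),"base",(g-a*.075).round(3))
E
```

```text
12.83 [-0.514  0.747  2.177  3.113  1.938  1.554] [ 0.5984 -0.2011  0.4622] [ 0.107  0.461 -0.221  0.853] [ 0.2  0.2 -2.8] 0.637 64.0
0.2504725652635945
0.3 [ 0.246  0.326  2.048  3.121  0.192 -1.554] 2.7352160467120074e-10
0.26 [ 0.246  0.414  2.089  3.129  0.321 -1.562] 1.1592948823135883e-12
0.22 [ 0.246  0.509  2.122  3.133  0.449 -1.566] 8.344661073245163e-10
[0.6, 1.3, 0.0] [-0.02, 0.03, -0.08]
[-0.1, 1.4, -0.0] [-0.03, 0.02, -0.08]
[-0.2, 1.5, -0.1] [-0.03, 0.02, -0.08]
[-0.8, 1.3, -0.1] [-0.04, 0.0, -0.08]
[-0.9, 1.2, -0.2] [-0.04, -0.0, -0.08]
[-1.4, 0.7, -0.2] [-0.03, -0.02, -0.09]
[-1.4, 0.6, -0.2] [-0.03, -0.02, -0.08]
[-1.6, 0.0, -0.4] [-0.02, -0.03, -0.09]
[-1.5, -0.1, -0.3] [-0.02, -0.04, -0.09]
[-1.4, -0.7, -0.4] [-0.01, -0.03, -0.1]
[-1.3, -0.8, -0.4] [0.01, -0.04, -0.09]
[-1.0, -1.2, -0.5] [0.02, -0.03, -0.09]
[ 0.598 -0.201  0.462] cap [ 0.579 -0.193  0.371] base [ 0.585 -0.193  0.525]
[ 0.634 -0.159  0.442] cap [ 0.593 -0.167  0.358] base [ 0.637 -0.137  0.502]
[ 0.661 -0.112  0.419] cap [ 0.601 -0.136  0.352] base [ 0.679 -0.075  0.47 ]
[ 0.679 -0.059  0.395] cap [ 0.607 -0.1    0.352] base [ 0.706 -0.011  0.429]
[ 0.687 -0.004  0.371] cap [ 0.611 -0.056  0.357] base [0.717 0.053 0.382]
[0.685 0.053 0.346] cap [ 0.614 -0.005  0.363] base [0.71  0.112 0.333]
[0.673 0.11  0.322] cap [0.614 0.054 0.368] base [0.687 0.163 0.287]
[0.65  0.164 0.299] cap [0.607 0.119 0.369] base [0.65  0.204 0.248]
[0.617 0.215 0.278] cap [0.589 0.188 0.363] base [0.606 0.234 0.217]
[0.575 0.26  0.26 ] cap [0.558 0.255 0.352] base [0.558 0.256 0.198]
```

```bash
python3 - <<'E'
from rows import *
p,e,T=fit(); x=json.loads(open("log.txt").readlines()[-1]); q0=np.array(x["q"])
hd=.2505; c=np.array([.558,.2555])+.018*np.array([np.cos(hd),np.sin(hd)]); r1=pose(hd,np.radians(35))
q1,er=ik(p,T,[*c,.26],r1,[.25,.4,2.,3.14,.4,-1.5])
pos,D=fk(p,q0); rot=D*T
for k in range(1,13):
    X,D=fk(p,q0+(q1-q0)*k/12); r=D*T; an=((rot.inv()*r).as_rotvec()/3).round(3)
    half=rot*R.from_rotvec(an) ; sl=(half.inv().apply(X-pos)/3*100).round(1)
    for _ in range(3): pos=pos+rot.apply(sl)/100; rot=rot*R.from_rotvec(an)
    print(k,sl.tolist(),an.tolist())
print(pos,(r1.inv()*rot).as_rotvec())
E
```

```text
1 [0.5, 1.4, 0.0] [-0.023, 0.03, -0.076]
2 [0.0, 1.4, 0.0] [-0.03, 0.023, -0.078]
3 [-0.3, 1.5, -0.0] [-0.036, 0.014, -0.08]
4 [-0.7, 1.3, -0.1] [-0.038, 0.004, -0.082]
5 [-1.1, 1.2, -0.2] [-0.039, -0.007, -0.083]
6 [-1.3, 0.8, -0.2] [-0.035, -0.016, -0.086]
7 [-1.4, 0.5, -0.2] [-0.03, -0.025, -0.088]
8 [-1.6, 0.1, -0.3] [-0.023, -0.031, -0.089]
9 [-1.5, -0.2, -0.4] [-0.014, -0.036, -0.092]
10 [-1.4, -0.6, -0.4] [-0.005, -0.039, -0.094]
11 [-1.2, -0.9, -0.4] [0.004, -0.037, -0.095]
12 [-1.0, -1.2, -0.4] [0.013, -0.036, -0.098]
[0.57745092 0.26015826 0.26063785] [-2.48336614e-05 -1.16059863e-03 -1.30772448e-03]
```

```bash

python3 -m creep '[{"slide":[0.5,1.4,0],"angular":[-0.023,0.03,-0.076],"claw":-1},{"slide":[0.5,1.4,0],"angular":[-0.023,0.03,-0.076],"claw":-1},{"slide":[0.5,1.4,0],"angular":[-0.023,0.03,-0.076],"claw":-1},{"slide":[0,1.4,0],"angular":[-0.03,0.023,-0.078],"claw":-1},{"slide":[0,1.4,0],"angular":[-0.03,0.023,-0.078],"claw":-1},{"slide":[0,1.4,0],"angular":[-0.03,0.023,-0.078],"claw":-1},{"slide":[-0.3,1.5,0],"angular":[-0.036,0.014,-0.08],"claw":-1},{"slide":[-0.3,1.5,0],"angular":[-0.036,0.014,-0.08],"claw":-1},{"slide":[-0.3,1.5,0],"angular":[-0.036,0.014,-0.08],"claw":-1}]' >/dev/null; python3 log.py
python3 -m creep '[{"slide":[-0.7,1.3,-0.1],"angular":[-0.038,0.004,-0.082],"claw":-1},{"slide":[-0.7,1.3,-0.1],"angular":[-0.038,0.004,-0.082],"claw":-1},{"slide":[-0.7,1.3,-0.1],"angular":[-0.038,0.004,-0.082],"claw":-1},{"slide":[-1.1,1.2,-0.2],"angular":[-0.039,-0.007,-0.083],"claw":-1},{"slide":[-1.1,1.2,-0.2],"angular":[-0.039,-0.007,-0.083],"claw":-1},{"slide":[-1.1,1.2,-0.2],"angular":[-0.039,-0.007,-0.083],"claw":-1},{"slide":[-1.3,0.8,-0.2],"angular":[-0.035,-0.016,-0.086],"claw":-1},{"slide":[-1.3,0.8,-0.2],"angular":[-0.035,-0.016,-0.086],"claw":-1},{"slide":[-1.3,0.8,-0.2],"angular":[-0.035,-0.016,-0.086],"claw":-1}]' >/dev/null; python3 log.py
python3 -m creep '[{"slide":[-1.4,0.5,-0.2],"angular":[-0.03,-0.025,-0.088],"claw":-1},{"slide":[-1.4,0.5,-0.2],"angular":[-0.03,-0.025,-0.088],"claw":-1},{"slide":[-1.4,0.5,-0.2],"angular":[-0.03,-0.025,-0.088],"claw":-1},{"slide":[-1.6,0.1,-0.3],"angular":[-0.023,-0.031,-0.089],"claw":-1},{"slide":[-1.6,0.1,-0.3],"angular":[-0.023,-0.031,-0.089],"claw":-1},{"slide":[-1.6,0.1,-0.3],"angular":[-0.023,-0.031,-0.089],"claw":-1},{"slide":[-1.5,-0.2,-0.4],"angular":[-0.014,-0.036,-0.092],"claw":-1},{"slide":[-1.5,-0.2,-0.4],"angular":[-0.014,-0.036,-0.092],"claw":-1},{"slide":[-1.5,-0.2,-0.4],"angular":[-0.014,-0.036,-0.092],"claw":-1}]' >/dev/null; python3 log.py
python3 -m creep '[{"slide":[-1.4,-0.6,-0.4],"angular":[-0.005,-0.039,-0.094],"claw":-1},{"slide":[-1.4,-0.6,-0.4],"angular":[-0.005,-0.039,-0.094],"claw":-1},{"slide":[-1.4,-0.6,-0.4],"angular":[-0.005,-0.039,-0.094],"claw":-1},{"slide":[-1.2,-0.9,-0.4],"angular":[0.004,-0.037,-0.095],"claw":-1},{"slide":[-1.2,-0.9,-0.4],"angular":[0.004,-0.037,-0.095],"claw":-1},{"slide":[-1.2,-0.9,-0.4],"angular":[0.004,-0.037,-0.095],"claw":-1},{"slide":[-1.0,-1.2,-0.4],"angular":[0.013,-0.036,-0.098],"claw":-1},{"slide":[-1.0,-1.2,-0.4],"angular":[0.013,-0.036,-0.098],"claw":-1},{"slide":[-1.0,-1.2,-0.4],"angular":[0.013,-0.036,-0.098],"claw":-1},{"slide":[0,0,0],"angular":[0,0,0],"claw":-1}]' >/dev/null; python3 log.py
python3 - <<'E'
from h import *
from kin import pose
s=manip.sense(); r=R.from_quat(s["tool_rot"]); q1=s["q"][0]
a=viewer.snapshot("scene");b=viewer.snapshot("top")
print("rot err",(r.inv()*pose(.2505,np.radians(35))).as_rotvec().round(3))
hd=.2505; g=np.array([.558+.018*np.cos(hd),.2555+.018*np.sin(hd),.084]); print("to go",(r.inv().apply(g-s["tcp_pos"])*100).round(2))
cv2.imwrite("pics/s4.png",np.hstack([cv2.resize(a[40:240,260:460],(400,400)),cv2.resize(b[170:330,130:290],(400,400))]))
cv2.imwrite("a4.png",a);cv2.imwrite("b4.png",b)
E
```

```text
13.58 [-0.325  0.662  2.154  3.114  1.53   0.77 ] [ 0.6665 -0.0987  0.4133] [-0.152  0.58  -0.42   0.681] [ 0.6  0.1 -2.7] 0.639 63.9
14.33 [-0.13   0.58   2.135  3.124  1.13  -0.01 ] [0.6865 0.027  0.3578] [ 0.479 -0.527  0.528 -0.463] [-0.3  0.1 -2.9] 0.639 64.0
15.08 [ 0.056  0.499  2.115  3.124  0.731 -0.787] [0.6546 0.1512 0.3033] [ 0.759 -0.28   0.537 -0.241] [ 0.6  0.4 -2.1] 0.643 63.9
15.92 [ 0.248  0.412  2.085  3.127  0.312 -1.564] [0.5754 0.2613 0.2602] [ 0.881  0.114  0.456 -0.057] [-0.2  0.2 -2.5] 0.646 63.8
rot err [-0.002  0.004  0.005]
to go [-14.41   0.08  10.13]
```

View pics/s4.png

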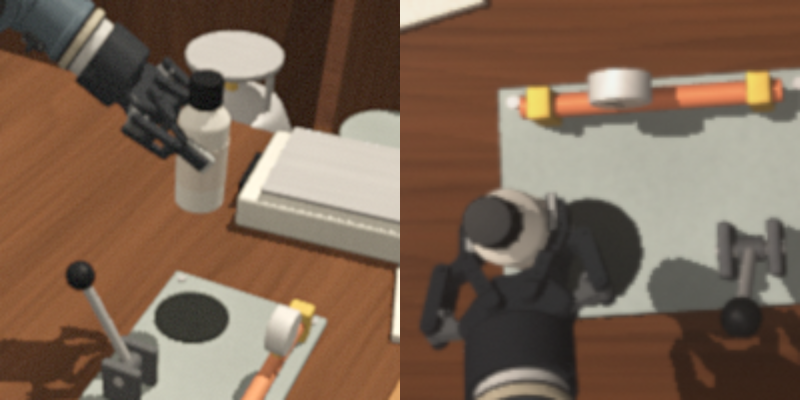

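Left half (scene): bottle upright in the air above the pad, with the cap at about (362,87). Right half (top): cap at about (166,259). I'll check uprightness by triangulating, then lower it.

```bash
python3 - <<'E'
from h import *
s=manip.sense();a=cv2.imread("a4.png");b=cv2.imread("b4.png")
p,e=tri(ray("scene",(362.5,85)),ray("top",(166,259)));print(p.round(4),round(e,4))
r=R.from_quat(s["tool_rot"]);hd=s["q"][0]; base=np.array(s["tcp_pos"])-.018*np.array([np.cos(hd),np.sin(hd),0]); print("axis",base.round(4), "cap exp z",base[2]-.0629+.145)
E
python3 -m creep '[{"slide":[-1.2,0,0.84],"angular":[0,0,0],"claw":-1},{"slide":[-1.2,0,0.84],"angular":[0,0,0],"claw":-1},{"slide":[-1.2,0,0.84],"angular":[0,0,0],"claw":-1},{"slide":[-1.2,0,0.84],"angular":[0,0,0],"claw":-1},{"slide":[-1.2,0,0.84],"angular":[0,0,0],"claw":-1},{"slide":[-1.2,0,0.84],"angular":[0,0,0],"claw":-1},{"slide":[-1.2,0,0.84],"angular":[0,0,0],"claw":-1},{"slide":[-1.2,0,0.84],"angular":[0,0,0],"claw":-1},{"slide":[-1.2,0.05,0.84],"angular":[0,0,0],"claw":-1},{"slide":[-0.8,0,0.6],"angular":[0,0,0.005],"claw":-1}]' >/dev/null; python3 log.py
python3 -m creep '[{"slide":[-0.8,0,0.6],"angular":[0,0,0],"claw":-1},{"slide":[-0.6,0,0.4],"angular":[0,0,0],"claw":-1},{"slide":[0,0,0],"angular":[0,0,0],"claw":-1}]' >/dev/null; python3 log.py
python3 - <<'E'
from h import *
a=viewer.snapshot("scene"); b=viewer.snapshot("top"); cv2.imwrite("pics/s5.png",np.hstack([cv2.resize(a[120:240,300:420],(400,400)),cv2.resize(b[210:310,145:245],(400,400))]))
E
```

```text
[0.5585 0.2564 0.3341] 0.0016
axis [0.5596 0.256  0.2608] cap exp z 0.34289641918167624
16.85 [ 0.242  0.774  2.158  3.133  0.749 -1.563] [0.5783 0.2587 0.1173] [ 0.881  0.108  0.457 -0.058] [ 0.4 -0.2 -3.6] 0.638 63.8
17.1 [ 0.242  0.819  2.159  3.133  0.793 -1.565] [0.5781 0.2589 0.0997] [ 0.881  0.108  0.457 -0.058] [ 0.1  0.2 -3.5] 0.646 63.8
```

View pics/s5.png

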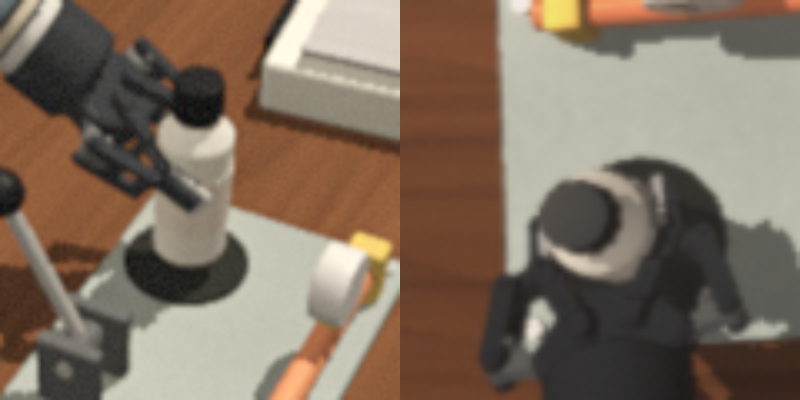

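The bottle is upright and centred over the pad, about 2 cm up. I'll lower it gently.

```bash

python3 -m creep '[{"slide":[-0.25,0,0.175],"angular":[0,0,0],"claw":-1},{"slide":[-0.25,0,0.175],"angular":[0,0,0],"claw":-1},{"slide":[-0.25,0,0.175],"angular":[0,0,0],"claw":-1},{"slide":[-0.25,0,0.175],"angular":[0,0,0],"claw":-1},{"slide":[-0.25,0,0.175],"angular":[0,0,0],"claw":-1},{"slide":[-0.1,0,0.07],"angular":[0,0,0],"claw":-1},{"slide":[-0.1,0,0.07],"angular":[0,0,0],"claw":-1}]' >/dev/null; python3 log.py
python3 -m creep '[{"slide":[-0.1,0,0.07],"angular":[0,0,0],"claw":-1},{"slide":[-0.1,0,0.07],"angular":[0,0,0],"claw":-1}]' >/dev/null; python3 log.py
```

```text
17.78 [ 0.244  0.862  2.158  3.134  0.838 -1.566] [0.5778 0.2597 0.0836] [ 0.881  0.109  0.457 -0.058] [ 0.5 -0.4 -2.4] 0.64 63.8
17.95 [ 0.244  0.868  2.158  3.134  0.844 -1.566] [0.5779 0.2597 0.0814] [ 0.88   0.109  0.458 -0.058] [ 0.5 -0.1 -3.2] 0.643 63.8
```

```bash

for i in 1; do python3 -m creep '[{"slide":[-0.1,0,0.07],"angular":[0,0,0],"claw":-1},{"slide":[0,0,0],"angular":[0,0,0],"claw":-1}]' >/dev/null; python3 log.py; done
python3 -m creep '[{"slide":[-0.1,0,0.07],"angular":[0,0,0],"claw":-1},{"slide":[0,0,0],"angular":[0,0,0],"claw":-1}]' >/dev/null; python3 log.py
```

```text
18.12 [ 0.244  0.872  2.158  3.134  0.846 -1.566] [0.5778 0.2597 0.08  ] [ 0.881  0.109  0.457 -0.058] [-0.3  0.4 -3.1] 0.64 63.8
18.28 [ 0.244  0.875  2.157  3.134  0.849 -1.566] [0.5778 0.2597 0.0789] [ 0.881  0.109  0.457 -0.058] [-0.2 -0.7 -1.8] 0.641 63.8
```

```bash

python3 -m creep '[{"slide":[-0.06,0,0.04],"angular":[0,0,0],"claw":-1},{"slide":[0,0,0],"angular":[0,0,0],"claw":-1}]' >/dev/null; python3 log.py
python3 -m creep '[{"slide":[-0.06,0,0.04],"angular":[0,0,0],"claw":-1},{"slide":[0,0,0],"angular":[0,0,0],"claw":-1}]' >/dev/null; python3 log.py
```

```text
18.45 [ 0.244  0.877  2.157  3.134  0.851 -1.566] [0.5778 0.2597 0.0782] [ 0.881  0.109  0.457 -0.058] [ 0.3 -0.6 -1.9] 0.639 63.8
18.62 [ 0.244  0.878  2.157  3.134  0.854 -1.566] [0.578  0.2598 0.0781] [ 0.88   0.109  0.458 -0.059] [-0.2  0.4  0.4] 0.644 63.9
```

```bash

python3 -m creep '[{"slide":[0,0,0],"angular":[0,0,0],"claw":-1},{"slide":[0,0,0],"angular":[0,0,0],"claw":-1},{"slide":[0,0,0],"angular":[0,0,0],"claw":-1}]' 20 >/dev/null; python3 log.py
python3 -m creep '[{"slide":[0,0,0],"angular":[0,0,0],"claw":0.35},{"slide":[0,0,0],"angular":[0,0,0],"claw":0.45},{"slide":[0,0,0],"angular":[0,0,0],"claw":0.6},{"slide":[0,0,0],"angular":[0,0,0],"claw":0.8},{"slide":[0,0,0],"angular":[0,0,0],"claw":1},{"slide":[0,0,0],"angular":[0,0,0],"claw":1},{"slide":[0,0,0],"angular":[0,0,0],"claw":1},{"slide":[0,0,0],"angular":[0,0,0],"claw":1},{"slide":[0,0,0],"angular":[0,0,0],"claw":1}]' >/dev/null; python3 log.py
python3 - <<'E'
from rows import *
p,e,T=fit(); x=json.loads(open("log.txt").readlines()[-1]); q=np.array(x["q"]); pos=np.array(x["tcp_pos"]); r=R.from_quat(x["tool_rot"])
for d in (.02,.05,.08): print(d,ik(p,T,pos-d*r.as_matrix()[:,2],r,q))
for d in (.1,.15): print(d,ik(p,T,pos+[0,0,d],r,q))
E
```

```text
18.87 [ 0.244  0.878  2.157  3.134  0.853 -1.566] [0.578  0.2598 0.0781] [ 0.88   0.109  0.458 -0.059] [-1.8  0.1  1.5] 0.642 64.0
19.62 [ 0.244  0.878  2.157  3.134  0.853 -1.566] [0.5778 0.2597 0.0776] [ 0.881  0.109  0.458 -0.058] [-0.2  0.4  0.3] 1.001 0.0
0.02 (array([ 0.24333176,  0.85599687,  2.19934581,  3.13388032,  0.8726097 ,
       -1.56631598]), np.float64(2.594591208548991e-12))
0.05 (array([ 0.24280981,  0.82215465,  2.26156278,  3.13351172,  0.90098386,
       -1.56655658]), np.float64(1.4359347044745618e-12))
0.08 (array([ 0.24220637,  0.78752287,  2.32269999,  3.13305778,  0.92748859,
       -1.56680059]), np.float64(9.314597704257466e-14))
0.1 (array([ 0.24364226,  0.61635486,  2.14200547,  3.13120706,  0.57563836,
       -1.56238338]), np.float64(8.326672684688674e-16))
0.15 (array([ 0.24364226,  0.49099065,  2.11116218,  3.12771008,  0.41944208,
       -1.55841606]), np.float64(1.4999862081588322e-09))
```

```bash

python3 -m creep '[{"slide":[0,0,-0.5],"angular":[0,0,0],"claw":1},{"slide":[0,0,-1],"angular":[0,0,0],"claw":1},{"slide":[0,0,-1],"angular":[0,0,0],"claw":1},{"slide":[0,0,-1],"angular":[0,0,0],"claw":1},{"slide":[0,0,-1],"angular":[0,0,0],"claw":1},{"slide":[0,0,-1],"angular":[0,0,0],"claw":1},{"slide":[0,0,-1],"angular":[0,0,0],"claw":1},{"slide":[0,0,-1],"angular":[0,0,0],"claw":1}]' >/dev/null; python3 log.py
python3 - <<'E'
from rows import *
from h import viewer,cv2
a=viewer.snapshot("scene"); b=viewer.snapshot("top"); cv2.imwrite("pics/s6.png",np.hstack([cv2.resize(a[110:270,280:440],(400,400)),cv2.resize(b[200:310,145:255],(400,400))]))
p,e,T=fit(); yw=.07; xs=np.array([np.cos(yw),np.sin(yw),0]); pv=np.array([.559,.100,.055])
K=lambda t:pv+.13*(np.sin(t)*xs+np.array([0,0,np.cos(t)]))
for q4,q5,q6 in ((3.14,1,-1.57),(0,.5,1.57)):
  for al in (15,25,35,45,60,75,90):
    r=pose(yw,np.radians(al)); z=r.as_matrix()[:,2]; L=[]
    for t,d in ((-.5,.045),(-.5,.017),(0,.017),(.5,.017)):
        q,er=ik(p,T,K(t)-d*z,r,[0,.5,2,q4,q5,q6]); L.append((q.round(2).tolist(),round(er,3)))
    print(q4,al,[l[1] for l in L],L[0][0],L[-1][0])
E
```

```text
20.28 [ 0.242  0.792  2.315  3.133  0.924 -1.567] [0.5174 0.2443 0.1214] [ 0.881  0.109  0.458 -0.058] [ 0.  -0.7 -0.1] 0.995 0.0
3.14 15 [np.float64(0.284), np.float64(0.219), np.float64(0.086), np.float64(0.0)] [0.31, 0.84, 2.44, 3.67, 1.31, -1.59] [-0.09, 0.93, 2.33, 2.99, 1.43, -1.59]
3.14 25 [np.float64(0.203), np.float64(0.155), np.float64(0.009), np.float64(0.0)] [0.04, 0.53, 2.44, 3.26, 0.76, -1.66] [-0.08, 0.75, 2.28, 2.98, 1.03, -1.55]
3.14 35 [np.float64(0.106), np.float64(0.071), np.float64(0.0), np.float64(0.0)] [-0.08, 0.45, 2.44, 3.0, 0.6, -1.55] [-0.07, 0.61, 2.2, 2.95, 0.63, -1.49]
3.14 45 [np.float64(0.0), np.float64(0.0), np.float64(0.0), np.float64(0.0)] [-0.13, 0.39, 2.42, 2.82, 0.46, -1.43] [-0.06, 0.52, 2.08, 2.78, 0.26, -1.31]
3.14 60 [np.float64(0.071), np.float64(0.0), np.float64(0.106), np.float64(0.0)] [-0.03, 0.3, 2.24, -1.16, 0.0, 2.65] [-0.04, 0.47, 1.89, 0.21, 0.27, 1.28]
3.14 75 [np.float64(0.307), np.float64(0.268), np.float64(0.34), np.float64(0.367)] [-0.04, 0.34, 2.23, 4.09, 0.0, -2.62] [-0.01, 0.51, 2.0, 2.6, 0.0, -1.11]
3.14 90 [np.float64(0.54)
[... 494 characters left out ...]
oat64(0.0), np.float64(0.0)] [-0.08, 0.45, 2.44, 3.0, 0.6, -1.55] [-0.07, 0.61, 2.2, 2.95, 0.63, -1.49]
0 45 [np.float64(0.0), np.float64(0.0), np.float64(0.0), np.float64(0.0)] [-0.13, 0.39, 2.42, 2.82, 0.46, -1.43] [-0.06, 0.52, 2.08, 2.78, 0.26, -1.31]
0 60 [np.float64(0.0), np.float64(0.0), np.float64(0.0), np.float64(0.0)] [-0.08, 0.27, 2.18, 0.43, 0.18, 1.01] [-0.04, 0.47, 1.89, 0.21, 0.27, 1.28]
0 75 [np.float64(0.0), np.float64(0.0), np.float64(0.0), np.float64(0.0)] [-0.05, 0.3, 1.96, 0.05, 0.62, 1.41] [-0.02, 0.5, 1.68, 0.04, 0.7, 1.45]
0 90 [np.float64(0.0), np.float64(0.0), np.float64(0.0), np.float64(0.0)] [-0.03, 0.39, 1.75, 0.0, 1.0, 1.47] [-0.01, 0.59, 1.46, -0.0, 1.09, 1.49]
```

View pics/s6.png

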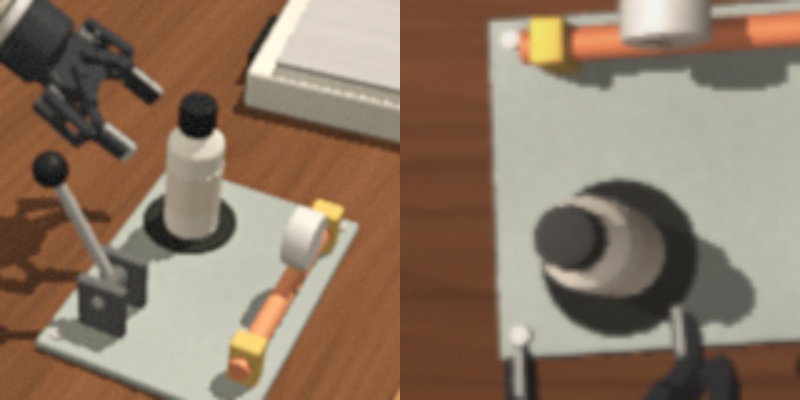

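Left half (scene): the bottle stands upright and free on the pad. Right half (top): it is centred, with the gripper clear of it. For the lever I'll lift, flip the wrist back to tool-down, and push with the shut fingers.

```bash

python3 -m creep '[{"slide":[1.2,0,-0.84],"angular":[0,0,0],"claw":-1},{"slide":[1.2,0,-0.84],"angular":[0,0,0],"claw":-1},{"slide":[1.2,0,-0.84],"angular":[0,0,0],"claw":-1},{"slide":[1.2,0,-0.84],"angular":[0,0,0],"claw":-1},{"slide":[1.2,0,-0.84],"angular":[0,0,0],"claw":-1},{"slide":[1.2,0,-0.84],"angular":[0,0,0],"claw":-1},{"slide":[1.2,0,-0.84],"angular":[0,0,0],"claw":-1},{"slide":[1.2,0,-0.84],"angular":[0,0,0],"claw":-1},{"slide":[1.2,0,-0.84],"angular":[0,0,0],"claw":-1},{"slide":[0,0,0],"angular":[0,0,0],"claw":-1}]' >/dev/null; python3 log.py
python3 - <<'E'
from rows import *
p,e,T=fit(); x=json.loads(open("log.txt").readlines()[-1]); q0=np.array(x["q"])
r2=pose(.07,np.pi/2); q2,er=ik(p,T,[.435,.0913,.25],r2,[0,.3,1.8,0,1,1.4]); print(q2.round(3),er)
qa=q0.copy(); qa[0]=-.15      # slew
Qs=[(q0,qa,2),(qa,None,7),(None,q2,2)]
qm=qa+(q2-qa)*.9; qm[4]=.35; qa2=qa.copy()
pts=[q0+(qa-q0)*k/2 for k in(1,2)]
for k in range(1,9):
    t=k/8; q=qa+(q2-qa)*t; q[4]=qa[4]*(1-t)+q2[4]*t if t>.99 else max(.3,qa[4])*(1-t)+.45*t; pts.append(q)
q=pts[-1]; pts[-1]=np.r_[q2[:4],.6,q2[5]]; pts+= [q2]
pos,D=fk(p,q0); rot=D*T
for k,q in enumerate(pts):
    X,D=fk(p,q); r=D*T; an=((rot.inv()*r).as_rotvec()/3).round(3)
    sl=((rot*R.from_rotvec(an)).inv().apply(X-pos)/3*100).round(1)
    for _ in range(3): pos=pos+rot.apply(sl)/100; rot=rot*R.from_rotvec(an)
    print(k,sl.tolist(),an.tolist(),pos.round(3),q.round(2))
print((r2.inv()*rot).as_rotvec())
E
```

```text
21.22 [ 0.241  0.381  2.228  3.123  0.433 -1.556] [0.5198 0.2446 0.2561] [ 0.879  0.109  0.461 -0.059] [1.1 0.4 0.6] 0.0 0.0
[-0.046  0.258  1.842 -0.     1.042  1.455] 4.163336342344337e-15
0 [0.3, 3.7, 0.5] [-0.054, 0.0, 0.037] [0.557 0.139 0.255] [ 0.05  0.38  2.23  3.12  0.43 -1.56]
1 [0.4, 3.7, 0.5] [-0.053, 0.0, 0.037] [0.575 0.028 0.256] [-0.15  0.38  2.23  3.12  0.43 -1.56]
2 [0.9, -1.8, 0.1] [0.057, 0.011, 0.003] [0.598 0.079 0.278] [-0.14  0.37  2.18  2.73  0.44 -1.18]
3 [0.3, -1.6, 0.2] [0.05, -0.009, -0.0] [0.606 0.126 0.289] [-0.12  0.35  2.13  2.34  0.44 -0.8 ]
4 [-0.1, -1.2, 0.2] [0.036, -0.026, -0.003] [0.603 0.163 0.291] [-0.11  0.33  2.08  1.95  0.44 -0.43]
5 [-0.4, -0.6, 0.0] [0.016, -0.035, -0.003] [0.591 0.18  0.286] [-0.1   0.32  2.04  1.56  0.44 -0.05]
6 [-0.4, -0.0, -0.0] [-0.005, -0.037, -0.005] [0.583 0.18  0.277] [-0.08  0.3   1.99  1.17  0.44  0.33]
7 [-0.3, 0.6, -0.2] [-0.027, -0.03, -0.003] [0.577 0.161 0.272] [-0.07  0.29  1.94  0.78  0.45  0.7 ]
8 [0.2, 1.1, -0.3] [-0.043, -0.016, -0.0] [0.583 0.127 0.278] [-0.06  0.27  1.89  0.39  0.45  1.08]
9 [-0.7, 1.3, -0.5] [-0.048, -0.046, 0.006] [0.562 0.085 0.28 ] [-0.05  0.26  1.84 -0.    0.6   1.46]
10 [-4.3, -0.5, -0.3] [0.017, -0.146, 0.0] [0.436 0.091 0.251] [-0.05  0.26  1.84 -0.    1.04  1.46]
[-0.00035836  0.00046024 -0.00026674]
```

```bash

python3 -m creep '[{"slide":[0.3,3.7,0.5],"angular":[-0.054,0,0.037],"claw":-1},{"slide":[0.3,3.7,0.5],"angular":[-0.054,0,0.037],"claw":-1},{"slide":[0.3,3.7,0.5],"angular":[-0.054,0,0.037],"claw":-1},{"slide":[0.4,3.7,0.5],"angular":[-0.053,0,0.037],"claw":-1},{"slide":[0.4,3.7,0.5],"angular":[-0.053,0,0.037],"claw":-1},{"slide":[0.4,3.7,0.5],"angular":[-0.053,0,0.037],"claw":-1},{"slide":[0.9,-1.8,0.1],"angular":[0.057,0.011,0.003],"claw":-1},{"slide":[0.9,-1.8,0.1],"angular":[0.057,0.011,0.003],"claw":-1},{"slide":[0.9,-1.8,0.1],"angular":[0.057,0.011,0.003],"claw":-1}]' >/dev/null; python3 log.py
python3 -m creep '[{"slide":[0.3,-1.6,0.2],"angular":[0.05,-0.009,0],"claw":-1},{"slide":[0.3,-1.6,0.2],"angular":[0.05,-0.009,0],"claw":-1},{"slide":[0.3,-1.6,0.2],"angular":[0.05,-0.009,0],"claw":-1},{"slide":[-0.1,-1.2,0.2],"angular":[0.036,-0.026,-0.003],"claw":-1},{"slide":[-0.1,-1.2,0.2],"angular":[0.036,-0.026,-0.003],"claw":-1},{"slide":[-0.1,-1.2,0.2],"angular":[0.036,-0.026,-0.003],"claw":-1},{"slide":[-0.4,-0.6,0],"angular":[0.016,-0.035,-0.003],"claw":-1},{"slide":[-0.4,-0.6,0],"angular":[0.016,-0.035,-0.003],"claw":-1},{"slide":[-0.4,-0.6,0],"angular":[0.016,-0.035,-0.003],"claw":-1}]' >/dev/null; python3 log.py
python3 -m creep '[{"slide":[-0.4,0,0],"angular":[-0.005,-0.037,-0.005],"claw":-1},{"slide":[-0.4,0,0],"angular":[-0.005,-0.037,-0.005],"claw":-1},{"slide":[-0.4,0,0],"angular":[-0.005,-0.037,-0.005],"claw":-1},{"slide":[-0.3,0.6,-0.2],"angular":[-0.027,-0.03,-0.003],"claw":-1},{"slide":[-0.3,0.6,-0.2],"angular":[-0.027,-0.03,-0.003],"claw":-1},{"slide":[-0.3,0.6,-0.2],"angular":[-0.027,-0.03,-0.003],"claw":-1},{"slide":[0.2,1.1,-0.3],"angular":[-0.043,-0.016,0],"claw":-1},{"slide":[0.2,1.1,-0.3],"angular":[-0.043,-0.016,0],"claw":-1},{"slide":[0.2,1.1,-0.3],"angular":[-0.043,-0.016,0],"claw":-1}]' >/dev/null; python3 log.py
python3 -m creep '[{"slide":[-0.7,1.3,-0.5],"angular":[-0.048,-0.046,0.006],"claw":-1},{"slide":[-0.7,1.3,-0.5],"angular":[-0.048,-0.046,0.006],"claw":-1},{"slide":[-0.7,1.3,-0.5],"angular":[-0.048,-0.046,0.006],"claw":-1},{"slide":[-2.6,-0.3,-0.2],"angular":[0.01,-0.088,0],"claw":-1},{"slide":[-2.6,-0.3,-0.2],"angular":[0.01,-0.088,0],"claw":-1},{"slide":[-2.6,-0.3,-0.2],"angular":[0.01,-0.088,0],"claw":-1},{"slide":[-2.6,-0.3,-0.2],"angular":[0.01,-0.088,0],"claw":-1},{"slide":[-2.6,-0.3,-0.2],"angular":[0.01,-0.088,0],"claw":-1},{"slide":[0,0,0],"angular":[0,0,0],"claw":-1}]' >/dev/null; python3 log.py
python3 - <<'E'
from h import *
from kin import pose
s=manip.sense(); r=R.from_quat(s["tool_rot"])
print("rot err",(r.inv()*pose(.07,np.pi/2)).as_rotvec().round(3)); print("to start",(r.inv().apply(np.array([.437,.0915,.158])-s["tcp_pos"])*100).round(2))
E
```

```text
21.97 [-0.142  0.369  2.183  2.722  0.434 -1.172] [0.5966 0.0781 0.2736] [ 0.877 -0.027  0.477 -0.045] [ 0.1 -0.   0.3] 0.002 0.0
22.72 [-0.099  0.325  2.037  1.551  0.441 -0.04 ] [0.5897 0.1803 0.2804] [ 0.906  0.066  0.382 -0.172] [-0.4 -0.1 -0.4] 0.0 0.0
23.47 [-0.056  0.28   1.894  0.38   0.447  1.091] [0.581  0.1263 0.273 ] [ 0.958  0.059  0.276 -0.051] [0.2 0.1 0.4] 0.001 0.0
24.22 [-0.045  0.256  1.84  -0.004  1.062  1.458] [0.4301 0.0909 0.2513] [ 0.999  0.035 -0.009  0.001] [-0.6 -0.2  0.1] -0.003 0.0
rot err [ 0.001  0.017 -0.   ]
to start [ 0.86 -0.02  9.31]
```

```bash

python3 -m creep '[{"slide":[0,0,1.5],"angular":[0,0.017,0],"claw":-1},{"slide":[0,0,1.6],"angular":[0,0,0],"claw":-1},{"slide":[0,0,1.6],"angular":[0,0,0],"claw":-1},{"slide":[0,0,1.6],"angular":[0,0,0],"claw":-1},{"slide":[0,0,1.6],"angular":[0,0,0],"claw":-1},{"slide":[0,0,1.4],"angular":[0,0,0],"claw":-1},{"slide":[1,0,0],"angular":[0,0,0],"claw":-1},{"slide":[1,0,0],"angular":[0,0,0],"claw":-1},{"slide":[1,0,0],"angular":[0,0,0],"claw":-1},{"slide":[0,0,0],"angular":[0,0,0],"claw":-1}]' >/dev/null; python3 log.py
python3 -m creep '[{"slide":[1,0,0],"angular":[0,0,0],"claw":-1},{"slide":[1,0,0],"angular":[0,0,0],"claw":-1},{"slide":[1,0,0],"angular":[0,0,0],"claw":-1}]' >/dev/null; python3 log.py
python3 -m creep '[{"slide":[1,0,0],"angular":[0,0,0],"claw":-1},{"slide":[1,0,0],"angular":[0,0,0],"claw":-1},{"slide":[1,0,0],"angular":[0,0,0],"claw":-1},{"slide":[1,0,0],"angular":[0,0,0],"claw":-1}]' >/dev/null; python3 log.py
python3 -m creep '[{"slide":[1,0,0],"angular":[0,0,0],"claw":-1},{"slide":[1,0,0],"angular":[0,0,0],"claw":-1},{"slide":[1,0,0],"angular":[0,0,0],"claw":-1},{"slide":[1,0,0],"angular":[0,0,0],"claw":-1}]' >/dev/null; python3 log.py
python3 - <<'E'
from h import *
a=viewer.snapshot("scene"); b=viewer.snapshot("top"); cv2.imwrite("pics/s7.png",np.hstack([cv2.resize(a[110:270,250:410],(400,400)),cv2.resize(b[190:320,180:310],(400,400))]))
E
```

```text
25.05 [-0.039  0.437  1.88  -0.002  0.813  1.464] [0.4666 0.0926 0.1606] [0.999 0.035 0.006 0.001] [-2.2  0.3 -2.2] 0.002 1.1
25.3 [-0.031  0.467  1.816 -0.002  0.857  1.47 ] [0.4904 0.0952 0.1604] [0.999 0.035 0.001 0.001] [-6.9  0.5  4.4] 0.001 3.2
25.63 [-0.024  0.51   1.717 -0.002  0.91   1.478] [0.5315 0.0979 0.1611] [0.999 0.035 0.002 0.001] [-5.1 -0.3  3.8] 0.003 2.6
25.97 [-0.017  0.557  1.62  -0.003  0.966  1.485] [0.5694 0.1004 0.1599] [ 0.999  0.035 -0.     0.001] [-5.9 -1.2 -4.7] -0.001 3.3
```

View pics/s7.png

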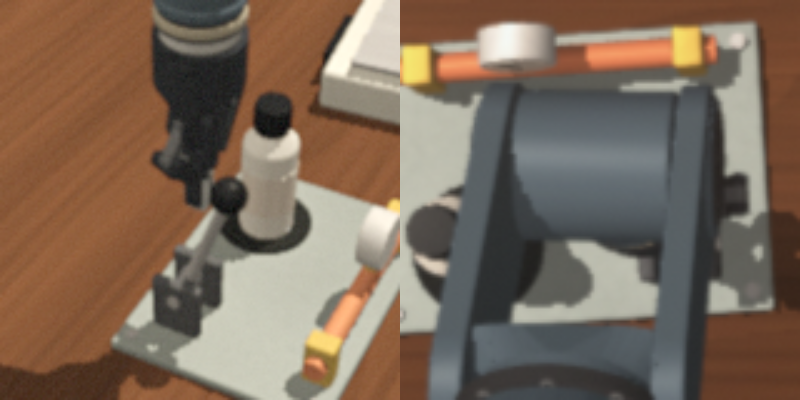

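The lever is past upright, with the shut fingers pushing behind the knob. The gripper is clear of the bottle. I'll keep going to the stop.

```bash

python3 -m creep '[{"slide":[0.8,0,0],"angular":[0,0,0],"claw":-1},{"slide":[0.7,0,0],"angular":[0,0,0],"claw":-1}]' >/dev/null; python3 log.py
python3 -m creep '[{"slide":[0.4,0,0],"angular":[0,0,0],"claw":-1},{"slide":[0.3,0,0],"angular":[0,0,0],"claw":-1}]' >/dev/null; python3 log.py
python3 -m creep '[{"slide":[0.3,0,0],"angular":[0,0,0],"claw":-1},{"slide":[0,0,0],"angular":[0,0,0],"claw":-1}]' >/dev/null; python3 log.py
```

```text
26.23 [-0.015  0.574  1.584 -0.003  0.987  1.487] [0.5831 0.1012 0.1593] [ 0.999  0.035 -0.002  0.001] [-8.5 -2.5 -6.4] 0.004 4.0
26.4 [-0.015  0.583  1.566 -0.004  0.997  1.488] [0.5895 0.1015 0.1587] [ 0.999  0.035 -0.002  0.001] [-9.  -1.6 -7.5] -0.003 4.4
26.57 [-0.014  0.586  1.56  -0.004  1.004  1.488] [0.5909 0.1017 0.1585] [ 0.999  0.035 -0.004  0.002] [-10.3  -2.7  -4. ] -0.005 5.2
```

```bash

python3 -m creep '[{"slide":[0.3,0,0],"angular":[0,0,0],"claw":-1},{"slide":[0,0,0],"angular":[0,0,0],"claw":-1}]' >/dev/null; python3 log.py
python3 -m creep '[{"slide":[0.3,0,0],"angular":[0,0,0],"claw":-1},{"slide":[0,0,0],"angular":[0,0,0],"claw":-1}]' >/dev/null; python3 log.py
python3 - <<'E'
from h import *
a=viewer.snapshot("scene"); cv2.imwrite("s8.png",a)
hs=a.max(axis=2); 
pv=np.array([.559,.1,.055]); xs=np.array([np.cos(.07),np.sin(.07),0]); c=viewer.calibration("scene"); Ti=np.linalg.inv(np.array(c["T"])); f=240/np.tan(np.radians(c["fov_y"])/2)
# observed knob: dark blob near the predicted stop position
pr=lambda P:(lambda v:np.array([c["cx"]+f*v[0]/-v[2],c["cy"]-f*v[1]/-v[2]]))(Ti[:3,:3]@P+Ti[:3,3])
for t in (.3,.4,.5): print(t,pr(pv+.13*(np.sin(t)*xs+[0,0,np.cos(t)])).round(1))
u,v=pr(pv+.13*(np.sin(.45)*xs+[0,0,np.cos(.45)])).astype(int)
cv2.imwrite("pics/s8.png",cv2.resize(a[v-40:v+40,u-40:u+40],(640,640)))
print(u,v)
E
```

```text
26.73 [-0.014  0.589  1.554 -0.005  1.013  1.489] [0.5912 0.1017 0.1584] [ 0.999  0.036 -0.007  0.002] [-14.8  -3.2  -1.1] -0.001 7.6
26.9 [-0.013  0.591  1.549 -0.006  1.022  1.489] [0.5915 0.1017 0.1583] [ 0.999  0.036 -0.01   0.002] [-19.7  -3.6   2.9] 0.005 10.1
0.3 [340.7 188.4]
0.4 [345.8 191.7]
0.5 [350.6 195.4]
348 193
```

View pics/s8.png

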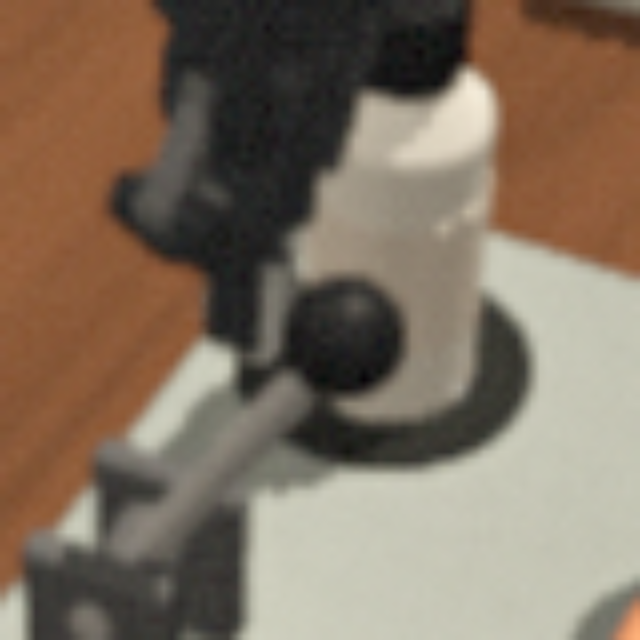

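The knob is at about (351,195), which is where it should be at 0.5 rad, and the force climbs with no further motion. The lever is on its stop. I'll back off and let it return.

```bash

python3 -m creep '[{"slide":[-1,0,0],"angular":[0,0,0],"claw":-1},{"slide":[-1.5,0,0],"angular":[0,0,0],"claw":-1},{"slide":[-1.5,0,0],"angular":[0,0,0],"claw":-1},{"slide":[-1.5,0,0],"angular":[0,0,0],"claw":-1},{"slide":[-1.5,0,0],"angular":[0,0,0],"claw":-1},{"slide":[-1.5,0,0],"angular":[0,0,0],"claw":-1},{"slide":[-1.5,0,0],"angular":[0,0,0],"claw":-1},{"slide":[-1.5,0,0],"angular":[0,0,0],"claw":-1},{"slide":[-1.5,0,0],"angular":[0,0,0],"claw":-1},{"slide":[-1.5,0,0],"angular":[0,0,0],"claw":-1}]' >/dev/null; python3 log.py
python3 -m creep '[{"slide":[-1.5,0,0],"angular":[0,0,0],"claw":-1},{"slide":[-1.5,0,0],"angular":[0,0,0],"claw":-1},{"slide":[-0.5,0,-1.5],"angular":[0,0,0],"claw":-1},{"slide":[0,0,-2],"angular":[0,0,0],"claw":-1},{"slide":[0,0,-2],"angular":[0,0,0],"claw":-1},{"slide":[0,0,-2],"angular":[0,0,0],"claw":-1},{"slide":[0,0,0],"angular":[0,0,0],"claw":-1},{"slide":[0,0,0],"angular":[0,0,0],"claw":-1},{"slide":[0,0,0],"angular":[0,0,0],"claw":-1},{"slide":[0,0,0],"angular":[0,0,0],"claw":-1}]' >/dev/null; python3 log.py
python3 - <<'E'
from h import *
a=viewer.snapshot("scene"); cv2.imwrite("pics/s9.png",a)
k=cv2.imread("pics/scene0.png")
for n,im in (("before",k),("now",a)):
    m=(im.max(axis=2)<80).astype(np.uint8); q=np.zeros_like(m); cv2.circle(q,(300,178),12,1,-1); m&=q
    n2,l,st,ce=cv2.connectedComponentsWithStats(m); i=1+np.argmax(st[1:,4]); print(n,ce[i].round(1),st[i,4])
d=cv2.absdiff(cv2.GaussianBlur(a,(5,5),0),cv2.GaussianBlur(k,(5,5),0)).max(axis=2)[280:440,180:365]; print("turntable diff px>50:",(d>50).sum(), np.argwhere(d>50).mean(axis=0) if (d>50).any() else "")
E
```

```text
27.78 [-0.04   0.43   1.897 -0.002  0.804  1.463] [0.459  0.0924 0.1605] [0.999 0.035 0.005 0.001] [ 1.5 -1.4 -0.1] -0.004 0.0
28.62 [-0.049  0.263  1.893 -0.002  0.978  1.453] [0.4234 0.0901 0.2339] [0.999 0.035 0.004 0.001] [1.3 0.  0.7] 0.001 0.0
before [299.6 177.5] 158
now [299.6 177.5] 158
turntable diff px>50: 1385 [23.58050542 52.31696751]
```

View pics/s9.png

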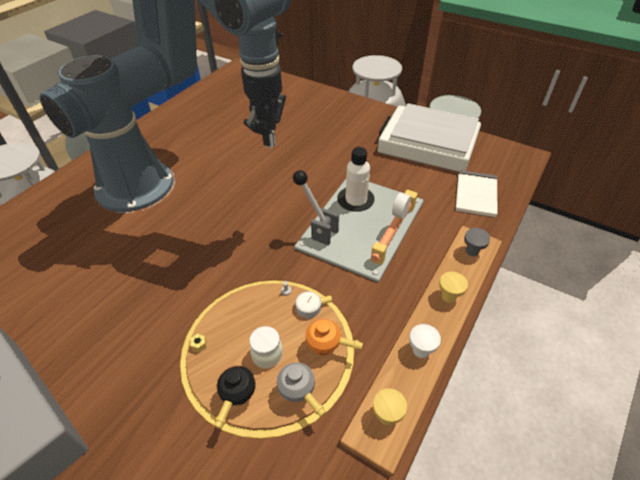

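The knob is back at (299.6,177.5), exactly where it started. The bottle is upright on the pad at (357,195), the other items haven't moved, and the gripper is clear. I'll hand it in.

```bash
python3 -c "
from station import ticket
print(ticket.sign_off())"
```

```text
the job is handed in; nothing more can be done
None
```

The job is handed in: the bottle was held cap-down for about 1.5 s and set upright on the pad, then the lever was pushed to its stop and sprang fully back; the other turntable items look unmoved in the last picture.

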